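# Prop the battery box open and lay the cell links

## Robot

A 6-joint arm with a two-finger parallel gripper is mounted at the origin on the work surface. World frame = base frame: x ahead of the robot, y to its left, z up, the work surface at z = 0. Lengths are in m, angles in rad, forces in N, time in s.
With the tool pointing down it reaches from about 0.35 to 0.775 m from the base axis. Payload 5.5 kg.
Tool frame: the origin (TCP) lies at the very end of the fingers, on their centre line; the grasp point (between the pads) lies 19 mm behind it; z points along the fingers, y is the line along which they close (so a half turn about z gives the same grasp; the last joint's range is limited). The gripper opens to 85 mm and grips with 20 to 120 N. Pads are 22 mm wide; open, the fingers measure 114 mm over their backs; the gripper's body (76 mm by 85 mm) begins 54 mm behind the grasp point. The pads swing forward as they close: fully open they stand 13 mm farther back than shut.
Start: joints at [1.145, 0.313, 0.046, 1.304, 0, 1.431], TCP at [0.162, 0.552, 0.231] pointing down, gripper open.
Joint ranges: [-2.76, 2.76], [-0.86, 1.69], [-1.03, 1.26], [-2.2, 2.34], [-1.47, 1.5], [-3.14, 3.14]. Speed limits (rad/s): [2.57, 2.57, 3.14, 3.14, 3.14, 3.14].

## Interface

Orientations are given as a unit quaternion [w, x, y, z].
In Python, from workcell import env, cams, ticket, spotter gives the robot as it stands.
- The arm moves only by the tool jog_arm, never from a script. Its argument "increments" is a list that holds one entry, the list of rows, each a list of 7 numbers: the shift along the tool's x, y, z in units of 0.25 m (1.0 is 0.25 m), then the turn, a rotation vector about the tool's x, y, z in units of 180 degrees (1.0 is 180 degrees), then the closure in counts, from 0 (fully open) to 255 (shut). A call has 1 to 20 rows; each row shifts and turns the commanded pose from where the row before left it, along the tool's axes as they then stand; what a row does not reach is not made up. A row lasts 1/10 s, in which the tool goes at most 50 mm and 8.59 degrees, less where a joint would pass 70% of its speed; a pose out of reach is approached as far as the arm can. A call with a number of a shift or a turn outside -1 to 1 is refused whole. A call with a gripper value outside its range is refused whole. The fingers move at their own pace and stop on an object; "force" is the grip in N (left out, the last holds). Time passes only in rows, so rows that do not move let the fingers close. It gives the time, the measured TCP pose, the force, the opening and the grip force at its end, in the units of the state.
- env.get_state(): the state, without advancing time (a new reading comes with each control period).
- cams.read_camera(name): name is "scene" or "top"; returns a dict with "pixels" (384x512x3 uint8, red, green, blue), "fx", "fy", "cx", "cy" (pixels), "xyz" and "attitude" of the camera in the world. Camera axes: x right, y down, z forward; pixel columns grow to the right and rows downward; lengths in m; the calibration is good to about 2 mm. A picture is of the moment at which its call begins. There is no depth.
- ticket.hand_in(): hands the job in; it is judged then, once.
Trained networks look in the newest picture that a camera, given by its name, has taken for a name from the list of things; names that differ only in an ending like _2 or _b are one class to them, and where a whole thing is asked for, a point or a joint stands for the part that bears it (a point fixed in the world has none). Each returns a list of dicts, best first, with "conf" (0 to 1); they miss things now and then, are a little off and sometimes report something else, mostly with a low value. They report only what shows in the picture. A call takes as long as a camera call. They do not tell look-alikes from the thing itself.
- spotter.find_in(target, camera): "uv" ([column, row] in pixels, amid what is visible of it).
- spotter.cut_out(target, camera): "region" (384x512 bool, what is visible of it) and "uv" ([column, row] in pixels, amid what is visible of it).
- spotter.landmark_of(target, camera): "uv" ([column, row] in pixels: a listed point, or the origin of a listed thing).
The state is a dict: "clock": time; "joint_pos": joint angles; "qvel": joint speeds; "tau": joint torques, N m; "tcp_pos": TCP position; "orientation": TCP orientation; "wrist_force": force on the tool from outside, world axes, zero at the start; "ft_torque": the same for the moment, N m; "finger_gap": finger opening in m; "grip_force": force on a finger pad.
Only numpy, scipy, OpenCV 4.12 (cv2) and the standard library are available. Lean on these libraries where they do the work, as an engineer would, in place of code of your own. Each camera call takes 0.05 s, during which the arm holds its last target. There are 200 camera calls.

## Task

Open the battery box and prop it safely: swing the lid fully up, flip up the folding stay, and let the lid down until the stay's red pin sits in the lid's yellow catch and carries the lid; only then lift the orange terminal cover off the cells and lay it flat in the middle of the grey mat. Lay every loose link bar from the blue mat flat and hump up across one of the four terminal pairs marked green, one bar to a pair, centred and in line to a few millimetres so that it is ready to be screwed down, and leave the lid propped. Handle everything gently: nothing may ever press on the cells or their terminals with more than 40 N, and the other things on the bench must stay where they are.

Things in the scene. Friction and masses are not known exactly. Their poses are not given: they have to be found in the camera images.
- lid (a joint): lid of the black steel battery box: angle in rad, 0 shut, 1.60 fully open (a stop just past upright), 1.40 resting on the stay. A panel 208 mm deep, 298 mm wide, with skirts (16 mm in front, 28 mm at the sides), 0.8 kg, hinged along the far edge of the box. Its stiff hinge holds it only above about 1.53; lower than that it falls, onto the stay if that is up, else shut
- lid_hinge (a point): point on the lid's hinge line, at mid-width, 100 mm above the bench. Its y axis lies along the hinge; at lid angle 0 its x axis points away from the handle; it turns with the lid
- lid_handle (a point): middle of the lid's handle: a round steel bar 10 mm thick and 100 mm long, parallel to the hinge, 243 mm from it, standing 35 mm out from the lid's free edge in the plane of the lid (so it stands up on top of the lid when that is open). Shut: 100 mm above the bench. The bar can turn between the fingers
- stay (a joint): folding stay of the lid: its angle in rad, 0 folded down pointing to the front (the handle side), 1.57 upright, 2.04 its stop, leaning back towards the lid; it swings freely and falls to whichever side it leans. When the lid rests on it, it reads 1.975
- stay_pin (a point): grip spot on the stay's red cross pin. The stay is a cranked rod just inside the box's side wall at +y (hinge frame): a 117 mm steel arm, 8 mm thick, with a red pin at its free end, 10 mm thick, sticking 35 mm inwards, parallel to the hinge; this point is 20 mm from the arm. Folded: 90 mm above the bench, 10 mm above the front wall, 20 mm above the side wall. The pin can turn between the fingers
- stay_pivot (a point): on the stay's turning axis (parallel to the hinge), level along that axis with stay_pin; 90 mm above the bench, 68 mm in front of the hinge line. When the lid comes down on the raised stay, the pin slides up the inside of the lid into a yellow catch block 100 mm from the hinge and stops there
- cells: eight battery cells in the box, origin under their middle at bench level: 144 x 204 mm, top 60 mm up, round aluminium terminals 18 mm across, 6 mm high. x: from the handle side to the hinge side, as the bars must lie; z up. Side gaps hold foam 66 mm high. Side walls: y = +-143 mm, 70 mm high; front wall: x = -80 mm, 80 mm high; hinge: x = +124 mm. Two links nearest the hinge are already bolted
- cover_grip (a point): middle of the grip rib of the orange terminal cover, which lies on the cells when the lid is shut: an inverted tray 140 x 188 x 20 mm, 70 g, with a rib 60 mm long (its x), 14 mm wide and 15 mm high on top, in the middle. This point is 27.5 mm above the cover's underside
- grey_mat_top (a point): middle of the top of the grey mat (240 x 220 mm, 4 mm thick, fixed) on which the cover goes
- blue_mat_top (a point): middle of the top of the blue mat (240 x 220 mm, 4 mm thick, fixed) on which the link bars lie at first
- pair1 (a point): terminal pair 1 to be linked, marked by a green patch between its two terminals: the point midway between them, at the height of their tops (66 mm above the bench). The terminals are 36 mm apart along this point's x axis, 18 mm in diameter; 30 mm lie free to each side, even when the neighbouring pairs are linked
- pair2 (a point): terminal pair 2 to be linked, marked by a green patch between its two terminals: the point midway between them, at the height of their tops (66 mm above the bench). The terminals are 36 mm apart along this point's x axis, 18 mm in diameter; 30 mm lie free to each side, even when the neighbouring pairs are linked
- pair3 (a point): terminal pair 3 to be linked, marked by a green patch between its two terminals: the point midway between them, at the height of their tops (66 mm above the bench). The terminals are 36 mm apart along this point's x axis, 18 mm in diameter; 30 mm lie free to each side, even when the neighbouring pairs are linked
- pair4 (a point): terminal pair 4 to be linked, marked by a green patch between its two terminals: the point midway between them, at the height of their tops (66 mm above the bench). The terminals are 36 mm apart along this point's x axis, 18 mm in diameter; 30 mm lie free to each side, even when the neighbouring pairs are linked
- bar1_mid (a point): centre of link bar 1 (may be absent): aluminium, 54 mm long (its x), 20 mm wide (its y), 4 mm thick, with a rounded expansion hump 12 mm long across the middle that makes it 14 mm high there; 30 g. The point is 7 mm above its underside; z up. The bars are alike and both ends are alike
- bar2_mid (a point): centre of link bar 2 (may be absent): aluminium, 54 mm long (its x), 20 mm wide (its y), 4 mm thick, with a rounded expansion hump 12 mm long across the middle that makes it 14 mm high there; 30 g. The point is 7 mm above its underside; z up. The bars are alike and both ends are alike
- bar3_mid (a point): centre of link bar 3 (may be absent): aluminium, 54 mm long (its x), 20 mm wide (its y), 4 mm thick, with a rounded expansion hump 12 mm long across the middle that makes it 14 mm high there; 30 g. The point is 7 mm above its underside; z up. The bars are alike and both ends are alike
- bar4_mid (a point): centre of link bar 4 (may be absent): aluminium, 54 mm long (its x), 20 mm wide (its y), 4 mm thick, with a rounded expansion hump 12 mm long across the middle that makes it 14 mm high there; 30 g. The point is 7 mm above its underside; z up. The bars are alike and both ends are alike
- screwdriver: screwdriver lying on the bench, about 150 mm long, beyond the box; a bystander
- tape_roll: yellow tape roll lying flat, 90 mm across, 20 mm high; a bystander; origin under its middle
- spare_cell: spare blue battery cell standing on the bench, 36 x 102 x 66 mm; a bystander; origin under its middle
- screw_tub: white tub of screws, 64 mm across, 35 mm high, standing just beyond the blue mat; a bystander; origin under its middle
- cleaner: blue bottle, 60 mm across, 160 mm high, beyond the box; a bystander; origin under its middle
- multimeter: yellow multimeter lying flat, 150 x 78 x 35 mm, beyond the box; a bystander; origin under its middle
There are look-alikes about, which are no part of the job. Leave any pink or turquoise look-alike of the part that bears bar3_mid alone. Leave any black look-alike of the part that bears bar2_mid alone.

How it is judged:
By the outcome, as a careful person would: the job done as asked, in the order asked, and still so for the second after the job is handed in, with the robot touching nothing.
Of bar1, bar2, bar3, bar4 only 2 to 4 are there at a start; the rules pass over those that are not, and their reading is None.
At some moment in a run one of bar1, bar2, bar3, bar4 may be knocked a few centimetres aside while the robot is not near it.
Once in a run the grip may slacken for a moment while it holds something.
It also fails if it takes over 210 s, if anything falls off the work surface, if the arm or the gripper's body presses on something with over 40 N, if the wrist force passes 120 N, or if a joint passes its speed limit or range.

## Working session

There is one attempt and no reset: what is moved stays moved. The work goes in short steps, Python scripts to look and compute and a tool call to move; the robot and the scene stay as the last step left them, time stands still between calls to the robot, and variables do not carry over. Pictures are saved under pics/ and viewed, at most 14 in all, crops included, and the job is handed in when it is done.

Besides the shell and the picture viewer there is one more tool, called in YAML: its name, and indented under it one key for each argument. jog_arm: Moves the arm, as the interface text tells. Shifts and turns lie within -1 to 1; 1 stands for 0.25 m of shift or 180 degrees of turn. Its arguments: {"type":"object","properties":{"increments":{"type":"array"},"force":{"type":"number"}},"required":["increments"]}

```bash
ls; mkdir -p pics; cat > h.py <<'E'
import numpy as np, cv2
from scipy.spatial.transform import Rotation as R
from workcell import env, cams, ticket, spotter
def cam(n,save=None):
    c=cams.read_camera(n)
    if save: cv2.imwrite('pics/'+save,cv2.cvtColor(c['pixels'],cv2.COLOR_RGB2BGR))
    return c
def rot(c):
    a=np.array(c['attitude'],float)
    if a.shape==(3,3): return a
    return R.from_quat([a[1],a[2],a[3],a[0]]).as_matrix()
def ray(c,uv,z):
    d=rot(c)@np.array([(uv[0]-c['cx'])/c['fx'],(uv[1]-c['cy'])/c['fy'],1.])
    o=np.array(c['xyz']); return o+d*(z-o[2])/d[2]
def proj(c,p):
    q=rot(c).T@(np.array(p)-np.array(c['xyz'])); return [c['cx']+c['fx']*q[0]/q[2],c['cy']+c['fy']*q[1]/q[2]]
def tri(c1,u1,c2,u2):
    A=np.zeros((3,3));b=np.zeros(3)
    for c,u in((c1,u1),(c2,u2)):
        d=rot(c)@np.array([(u[0]-c['cx'])/c['fx'],(u[1]-c['cy'])/c['fy'],1.]);d/=np.linalg.norm(d)
        P=np.eye(3)-np.outer(d,d);A+=P;b+=P@np.array(c['xyz'])
    return np.linalg.solve(A,b)
E
python3 - <<'E'
from h import *
np.set_printoptions(precision=4,suppress=True)
a=cam('scene','s0.png');b=cam('top','t0.png')
for c in(a,b): print(c['fx'],c['cx'],c['cy'],c['xyz'],c['attitude'])
print(env.get_state())
Z=dict(lid_hinge=.1,lid_handle=.1,stay_pin=.09,stay_pivot=.09,cells=0,cover_grip=.03,grey_mat_top=.004,blue_mat_top=.004,bar1_mid=.011,screw_tub=0,tape_roll=0,spare_cell=0,screwdriver=0,cleaner=0,multimeter=0,pair1=.066)
for n,z in Z.items():
  for k,c in(('scene',a),('top',b)):
    for r in spotter.landmark_of(n,k)[:6]:
        print(n,k,np.round(r['uv'],1),round(r['conf'],2),ray(c,r['uv'],z)[:2])
E
```

```text
pics
407.3336378360993 255.1900442877142 192.97178966933333 [1.1094 0.7031 0.7859] [-0.1589  0.3176  0.8465 -0.3966]
399.882198467963 262.28384535245976 185.59008416367456 [0.458  0.0766 1.3162] [ 0.0175 -0.7018  0.7119 -0.0187]
{'clock': 0.1, 'joint_pos': array([ 1.1454,  0.3139,  0.0451,  1.3036, -0.    ,  1.4312]), 'qvel': array([-0.0007, -0.0018,  0.0023,  0.0016,  0.0029, -0.0017]), 'tau': array([  0.0031, -48.1725,  29.9243,   0.0127,  -0.    ,   0.    ]), 'tcp_pos': array([0.1619, 0.5512, 0.2305]), 'orientation': array([-0.0002,  0.1425,  0.9898, -0.0008]), 'wrist_force': array([-0.4215, -0.8429, -0.5089]), 'ft_torque': array([-0.0081, -0.0017,  0.0206]), 'grip_force': 0.0, 'finger_gap': 0.08513875088695326}
lid_hinge scene [191.  203.1] 0.71 [0.699  0.0106]
lid_hinge top [280.7 128.9] 0.71 [0.6937 0.015 ]
lid_handle scene [260.1 167.3] 0.92 [0.4586 0.009 ]
lid_handle top [283.6 209.8] 0.81 [0.4458 0.0103]
stay_pivot top [285.2 127.9] 0.5 [0.6986 0.0005]
stay_pivot top [388.5 195.1] 0.27 [ 0.4861 -0.3128]
cells top [390.2 194.1] 0.22 [ 0.4914 -0.3471]
cover_grip top [167.3 183
[... 621 characters left out ...]
 155.3] 0.86 [0.6293 0.318 ]
tape_roll scene [310.3 212.7] 0.97 [0.403  0.1667]
tape_roll top [236.5 224.5] 0.59 [0.399  0.1602]
spare_cell scene [240.4 160.2] 0.71 [ 0.3871 -0.1653]
spare_cell top [336.2 225.1] 0.57 [ 0.3923 -0.1668]
spare_cell top [283.4 209.7] 0.43 [0.4452 0.0055]
screwdriver scene [164.4 233.2] 0.52 [ 0.7646 -0.0342]
screwdriver top [295.6 115.5] 0.74 [ 0.7573 -0.0404]
cleaner scene [133.  205.3] 0.71 [ 0.7726 -0.1914]
cleaner top [338.  110.2] 0.61 [ 0.7732 -0.1819]
multimeter scene [259.7 167.5] 0.75 [ 0.3655 -0.0922]
multimeter scene [191.3 266.9] 0.72 [0.7769 0.1101]
multimeter scene [368.  254.3] 0.56 [0.4081 0.3726]
multimeter top [246.9 107.5] 0.85 [0.7865 0.1212]
```

```bash
python3 - <<'E'
import cv2,numpy as np
a=cv2.imread('pics/s0.png');b=cv2.imread('pics/t0.png')
cv2.imwrite('pics/s0b.png',cv2.resize(a[110:330,90:410],(800,550),interpolation=2))
cv2.imwrite('pics/t0b.png',cv2.resize(b[80:270,130:450],(800,475),interpolation=2))
E
```

```text
(no output)
```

View pics/s0b.png

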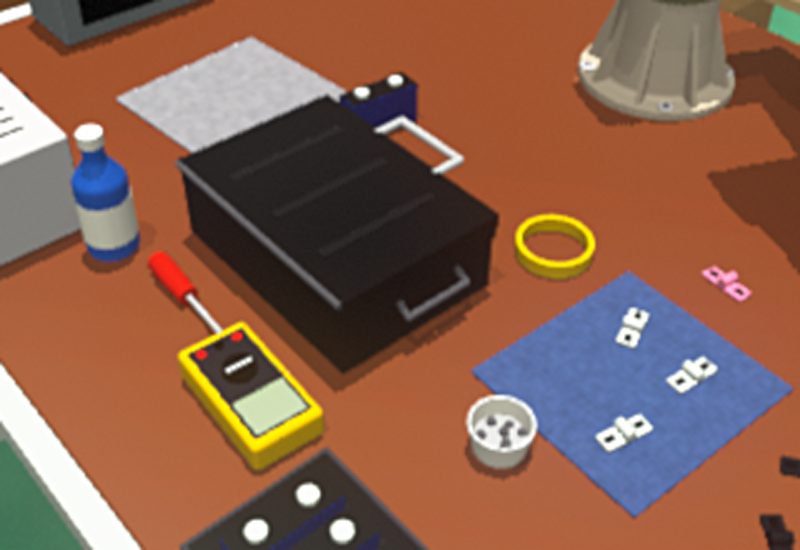

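View pics/t0b.png

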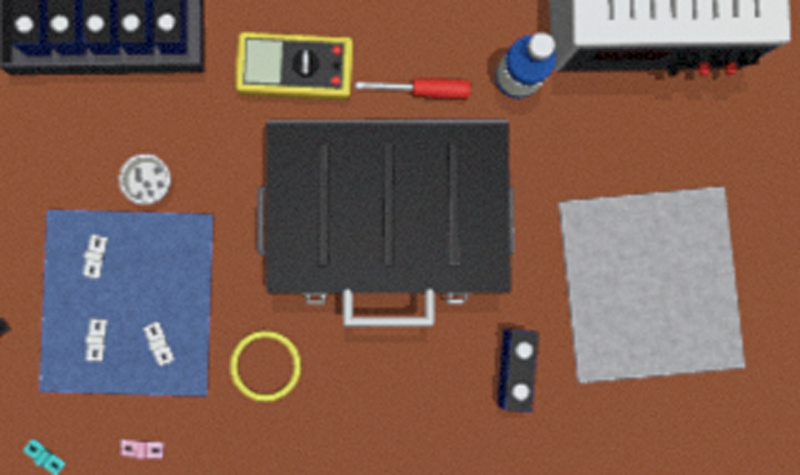

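The scene image shows the lid shut, with the handle toward the robot. Three white bars lie on the blue mat, at top-image pixels (168,182), (168,216) and (193,217). The pink, turquoise and black look-alikes lie off the mat and I'll leave them alone. Next I measure the box yaw from the lid outline.

```bash
cat >> h.py <<'E'
def q2R(q): return R.from_quat([q[1],q[2],q[3],q[0]])
def tool(yaw,tilt):
    # tool y horizontal-ish along world angle yaw; z down, tilted so that tool z leans toward tool +y by tilt (rad)
    y=np.array([np.cos(yaw),np.sin(yaw),0]);z=np.array([0,0,-1.])
    z2=z*np.cos(tilt)+y*np.sin(tilt); y2=y*np.cos(tilt)-z*np.sin(tilt)
    return R.from_matrix(np.stack([np.cross(y2,z2),y2,z2],1))
def rows(wps,start=None):
    # wps: list of (pos, Rotation, n rows, grip); prints row numbers
    if start is None:
        s=env.get_state(); p=np.array(s['tcp_pos']);r=q2R(s['orientation'])
    else: p,r=start
    out=[]
    for P,Q,n,g in wps:
        P=np.array(P); dr=(r.inv()*Q).as_rotvec()/n
        p0=p.copy()
        for i in range(n):
            d=np.round(r.inv().apply(p0+(P-p0)*(i+1)/n-p)/.25,3); w=np.round(dr/np.pi,3)
            out.append([*map(float,d),*map(float,w),g]); p=p+r.apply(d*.25); r=r*R.from_rotvec(w*np.pi)
    print(str(out).replace(' ',''), len(out)); print('end',np.round(p,4)); return p,r
E
python3 - <<'E'
from h import *
np.set_printoptions(precision=4,suppress=True)
b=cam('top');a=cam('scene')
im=b['pixels'].astype(int)
for r in spotter.cut_out('lid','top')[:2]:
    m=r['region'].astype(np.uint8); m=cv2.morphologyEx(m,cv2.MORPH_OPEN,np.ones((9,9)))
    c=max(cv2.findContours(m,0,2)[0],key=cv2.contourArea)
    bx=cv2.boxPoints(cv2.minAreaRect(c)); P=np.array([ray(b,u,.1)[:2] for u in bx]); print(r['conf'],bx,P,P.mean(0),[np.linalg.norm(P[i]-P[i-1]) for i in range(4)],[np.degrees(np.arctan2(*(P[i]-P[i-1])[::-1])) for i in range(4)])
# handle bright pixels
s=im[195:215,260:310].sum(2); ys,xs=np.nonzero((s>450)&(np.ptp(im[195:215,260:310],axis=2)<40)); ys+=195;xs+=260
k=ys>=ys.max()-4
W=np.array([ray(b,(x,y),.1)[:2] for x,y in zip(xs[k],ys[k])]); f=np.polyfit(W[:,1],W[:,0],1)
print('handle',W.mean(0),W.min(0),W.max(0),'slope',f[0])
for n,z in(('grey_mat_top',.004),('lid_handle',.1)):
    ra=spotter.landmark_of(n,'scene');rb=spotter.landmark_of(n,'top')
    if ra and rb: print(n,tri(a,ra[0]['uv'],b,rb[0]['uv']))
E
```

```text
0.55 [[237. 129.]
 [334. 129.]
 [334. 197.]
 [237. 197.]] [[ 0.6953  0.149 ]
 [ 0.6911 -0.1486]
 [ 0.4825 -0.1436]
 [ 0.4867  0.1514]] [0.5889 0.0021] [np.float64(0.20855829807362533), np.float64(0.2976233600755102), np.float64(0.20863990800585974), np.float64(0.29503200424260706)] [np.float64(-0.6401699266673776), np.float64(-90.80954486403628), np.float64(178.6481261738584), np.float64(89.17624444846169)]Traceback (most recent call last):
  File "<stdin>", line 7, in <module>
ValueError: max() iterable argument is empty
```

```bash
python3 - <<'E'
from h import *
np.set_printoptions(precision=4,suppress=True)
b=cam('top');a=cam('scene')
im=b['pixels'].astype(int)
s=im[196:216,262:308]; m=(s.min(2)>130)&(np.ptp(s,axis=2)<50); ys,xs=np.nonzero(m); ys+=196;xs+=262
k=ys>=ys.max()-3
W=np.array([ray(b,(x,y),.1)[:2] for x,y in zip(xs[k],ys[k])]); f=np.polyfit(W[:,1],W[:,0],1)
print('handle',W.mean(0),W.min(0),W.max(0),'slope',f[0], xs[k].min(),xs[k].max(),ys[k].min(),ys[k].max(),ys.min())
for n in('lid_handle','lid_hinge'):
    ra=spotter.landmark_of(n,'scene');rb=spotter.landmark_of(n,'top')
    if ra and rb: print(n,tri(a,ra[0]['uv'],b,rb[0]['uv']))
Q=tool(-.014,.6)
rows([([.36,.02,.25],tool(-.014,0),14,150)])
rows([([.30,.008,.19],Q,12,150)],( np.array([.36,.02,.25]),tool(-.014,0)))
E
```

```text
handle [0.4516 0.0045] [ 0.4475 -0.0488] [0.458  0.0577] slope 0.010740297901366701 268 303 206 209 196
lid_handle [0.4444 0.0023 0.0962]
lid_hinge [0.6918 0.0027 0.0883]
[[-0.097,-0.13,-0.005,0.0,-0.0,0.03,150],[-0.109,-0.12,-0.006,0.0,-0.0,0.03,150],[-0.12,-0.109,-0.005,0.0,-0.0,0.03,150],[-0.129,-0.098,-0.005,0.0,-0.0,0.03,150],[-0.138,-0.085,-0.006,0.0,-0.0,0.03,150],[-0.145,-0.071,-0.005,0.0,-0.0,0.03,150],[-0.152,-0.058,-0.005,0.0,-0.0,0.03,150],[-0.156,-0.043,-0.006,0.0,-0.0,0.03,150],[-0.16,-0.028,-0.005,0.0,-0.0,0.03,150],[-0.162,-0.013,-0.005,0.0,-0.0,0.03,150],[-0.162,0.002,-0.006,0.0,-0.0,0.03,150],[-0.161,0.017,-0.005,0.0,-0.0,0.03,150],[-0.159,0.033,-0.006,0.0,-0.0,0.03,150],[-0.155,0.047,-0.005,0.0,-0.0,0.03,150]] 14
end [0.36   0.0199 0.25  ]
[[-0.004,-0.02,0.02,-0.016,0.0,-0.0,150],[-0.005,-0.021,0.019,-0.016,0.0,-0.0,150],[-0.004,-0.022,0.018,-0.016,0.0,-0.0,150],[-0.004,-0.022,0.017,-0.016,0.0,-0.0,150],[-0.004,-0.024,0.015,-0.016,0.0,-0.0,150],[-0.005,-0.024,0.015,-0.016,0.0,-0.0,150],[-0.004,-0.025,0.013,-0.016,0.0,-0.0,150],[-0.004,-0.026,0.012,-0.016,0.0,-0.0,150],[-0.005,-0.026,0.01,-0.016,0.0,-0.0,150],[-0.004,-0.027,0.01,-0.016,0.0,-0.0,150],[-0.004,-0.027,0.008,-0.016,0.0,-0.0,150],[-0.004,-0.027,0.006,-0.016,0.0,-0.0,150]] 12
end [0.3    0.0081 0.1901]
```

```bash
python3 - <<'E'
from h import *
Q=tool(-.014,.6);z=Q.apply([0,0,1]);H=np.array([.4516,.0045,.1])
s=env.get_state();print(s['joint_pos'])
e=rows([([.33,.34,.25],tool(.55,0),8,190),([.42,.03,.25],tool(-.014,0),9,190)])
e=rows([(H-.07*z,Q,12,190),(H+.01*z,Q,6,190)],e)
E
```

```text
[ 1.14540757e+00  3.13193097e-01  4.61084846e-02  1.30360458e+00
 -1.09215365e-07  1.43118700e+00]
[[-0.11,-0.078,-0.009,0.0,-0.0,0.029,190],[-0.117,-0.067,-0.01,0.0,-0.0,0.029,190],[-0.123,-0.057,-0.009,0.0,-0.0,0.029,190],[-0.127,-0.045,-0.009,0.0,-0.0,0.029,190],[-0.131,-0.034,-0.01,0.0,-0.0,0.029,190],[-0.134,-0.021,-0.009,0.0,-0.0,0.029,190],[-0.134,-0.009,-0.009,0.0,-0.0,0.029,190],[-0.135,0.003,-0.01,0.0,-0.0,0.029,190],[-0.138,-0.039,0.0,0.0,-0.0,0.02,190],[-0.141,-0.03,0.0,0.0,-0.0,0.02,190],[-0.141,-0.021,0.0,0.0,-0.0,0.02,190],[-0.143,-0.012,0.0,0.0,-0.0,0.02,190],[-0.144,-0.003,0.0,0.0,-0.0,0.02,190],[-0.143,0.006,0.0,0.0,-0.0,0.02,190],[-0.143,0.014,0.0,0.0,-0.0,0.02,190],[-0.142,0.024,0.0,0.0,-0.0,0.02,190],[-0.139,0.033,0.0,0.0,-0.0,0.02,190]] 17
end [0.42   0.0301 0.25  ]
[[-0.008,-0.003,0.031,-0.016,-0.0,0.0,190],[-0.009,-0.004,0.03,-0.016,-0.0,0.0,190],[-0.008,-0.005,0.031,-0.016,-0.0,0.0,190],[-0.009,-0.008,0.03,-0.016,-0.0,0.0,190],[-0.008,-0.008,0.029,-0.016,-0.0,0.0,190],[-0.008,-0.01,0.03,-0.016,-0.0,0.0,190],[-0.009,-0.012,0.028,-0.016,-0.0,0.0,190],[-0.008,-0.013,0.028,-0.016,-0.0,0.0,190],[-0.008,-0.014,0.027,-0.016,-0.0,0.0,190],[-0.009,-0.016,0.027,-0.016,-0.0,0.0,190],[-0.008,-0.017,0.026,-0.016,-0.0,0.0,190],[-0.009,-0.019,0.024,-0.016,-0.0,0.0,190],[-0.0,-0.0,0.053,0.0,-0.0,0.0,190],[-0.0,-0.0,0.054,0.0,-0.0,0.0,190],[-0.0,-0.0,0.053,0.0,-0.0,0.0,190],[-0.0,-0.0,0.054,0.0,-0.0,0.0,190],[-0.0,-0.0,0.053,0.0,-0.0,0.0,190],[-0.0,-0.001,0.053,0.0,-0.0,0.0,190]] 18
end [0.4571 0.0045 0.0918]
```

jog_arm:
  increments:
    - [[-0.11,-0.078,-0.009,0,0,0.029,190],[-0.117,-0.067,-0.01,0,0,0.029,190],[-0.123,-0.057,-0.009,0,0,0.029,190],[-0.127,-0.045,-0.009,0,0,0.029,190],[-0.131,-0.034,-0.01,0,0,0.029,190],[-0.134,-0.021,-0.009,0,0,0.029,190],[-0.134,-0.009,-0.009,0,0,0.029,190],[-0.135,0.003,-0.01,0,0,0.029,190],[-0.138,-0.039,0,0,0,0.02,190],[-0.141,-0.03,0,0,0,0.02,190],[-0.141,-0.021,0,0,0,0.02,190],[-0.143,-0.012,0,0,0,0.02,190],[-0.144,-0.003,0,0,0,0.02,190],[-0.143,0.006,0,0,0,0.02,190],[-0.143,0.014,0,0,0,0.02,190],[-0.142,0.024,0,0,0,0.02,190],[-0.139,0.033,0,0,0,0.02,190]]
  force: 40

```text
clock: 3.85
tcp_pos: [0.4203, 0.0286, 0.2503]
orientation: [0.0, 0.711, 0.703, 0.0]
wrist_force: [-0.3, -0.6, -0.2]
finger_gap: 0.0215
grip_force: 0.0
```

jog_arm:
  increments:
    - [[-0.008,-0.003,0.031,-0.016,0,0,190],[-0.009,-0.004,0.03,-0.016,0,0,190],[-0.008,-0.005,0.031,-0.016,0,0,190],[-0.009,-0.008,0.03,-0.016,0,0,190],[-0.008,-0.008,0.029,-0.016,0,0,190],[-0.008,-0.01,0.03,-0.016,0,0,190],[-0.009,-0.012,0.028,-0.016,0,0,190],[-0.008,-0.013,0.028,-0.016,0,0,190],[-0.008,-0.014,0.027,-0.016,0,0,190],[-0.009,-0.016,0.027,-0.016,0,0,190],[-0.008,-0.017,0.026,-0.016,0,0,190],[-0.009,-0.019,0.024,-0.016,0,0,190]]

```text
clock: 5.05
tcp_pos: [0.4117, 0.005, 0.1578]
orientation: [0.212, 0.678, 0.672, 0.21]
wrist_force: [28.3, -3.9, -28.8]
finger_gap: 0.0219
grip_force: 0.0
```

jog_arm:
  increments:
    - [[0,0,0,0,0,0,190],[0,0,0,0,0,0,190]]

```text
clock: 5.25
tcp_pos: [0.4114, 0.0049, 0.1576]
orientation: [0.211, 0.679, 0.672, 0.209]
wrist_force: [-0.0, -0.3, -0.1]
finger_gap: 0.0219
grip_force: 0.0
```

```bash
python3 - <<'E'
from h import *
print(env.get_state())
a=cam('scene','s1.png')
b=cv2.imread('pics/s1.png');cv2.imwrite('pics/s1b.png',cv2.resize(b[20:320,150:450],(600,600),interpolation=2))
E
```

```text
{'clock': 5.25, 'joint_pos': array([-0.31061206, -0.4414611 , -1.02576828,  0.40550231,  0.16876315,
        1.32074574]), 'qvel': array([ 0.00799836,  0.01236523, -0.01182178,  0.01422921,  0.00038548,
        0.00207574]), 'tau': array([-1.96878123e-01, -7.79838055e+00,  3.32708323e+01, -5.77401012e+00,
        4.89235260e-01, -8.27321783e-03]), 'tcp_pos': array([0.41137037, 0.00492646, 0.15763525]), 'orientation': array([0.21069841, 0.67865429, 0.6719012 , 0.20876619]), 'wrist_force': array([-0.02977907, -0.25668912, -0.09505887]), 'ft_torque': array([-0.06958261,  0.55130372,  0.00260344]), 'grip_force': 0.0, 'finger_gap': 0.021892286669160915}
```

View pics/s1b.png

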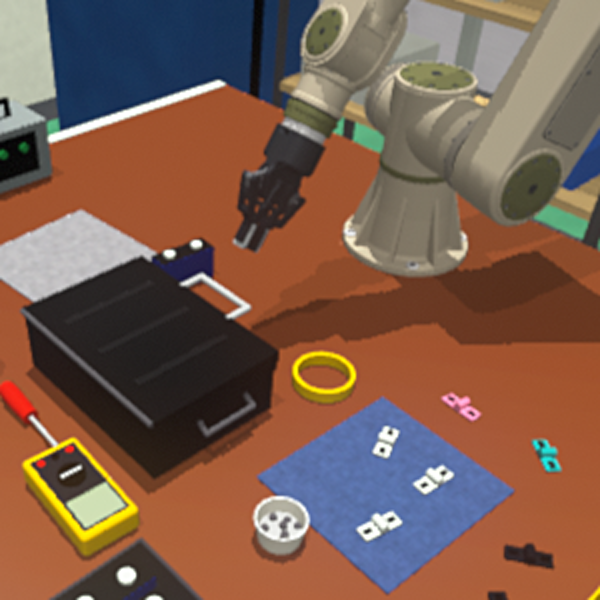

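```bash
python3 - <<'E'
from h import *
Q=tool(-.014,.5);z=Q.apply([0,0,1]);H=np.array([.4516,.0045,.1])
e=rows([(H-.03*z,Q,8,190),(H+.011*z,Q,5,190)])
E
```

```text
[[-0.0,0.002,0.02,0.004,-0.0,0.0,190],[-0.0,0.003,0.02,0.004,-0.0,0.0,190],[-0.0,0.002,0.02,0.004,-0.0,0.0,190],[-0.0,0.003,0.02,0.004,-0.0,0.0,190],[-0.001,0.003,0.02,0.004,-0.0,0.0,190],[0.0,0.004,0.02,0.004,-0.0,0.0,190],[0.0,0.003,0.02,0.004,-0.0,0.0,190],[0.0,0.004,0.02,0.004,-0.0,0.0,190],[-0.0,-0.0,0.033,0.0,-0.0,0.0,190],[-0.0,-0.0,0.032,0.0,-0.0,0.0,190],[-0.0,-0.0,0.033,0.0,-0.0,0.0,190],[-0.0,-0.0,0.033,0.0,-0.0,0.0,190],[-0.0,-0.0,0.033,0.0,-0.0,0.0,190]] 13
end [0.4569 0.0045 0.0903]
```

jog_arm:
  increments:
    - [[0,0.002,0.02,0.004,0,0,190],[0,0.003,0.02,0.004,0,0,190],[0,0.002,0.02,0.004,0,0,190],[0,0.003,0.02,0.004,0,0,190],[0,0.003,0.02,0.004,0,0,190],[0,0.004,0.02,0.004,0,0,190],[0,0.003,0.02,0.004,0,0,190],[0,0.004,0.02,0.004,0,0,190],[0,0,0.033,0,0,0,190],[0,0,0.032,0,0,0,190],[0,0,0.033,0,0,0,190],[0,0,0.033,0,0,0,190],[0,0,0.033,0,0,0,190],[0,0,0,0,0,0,190],[0,0,0,0,0,0,190]]

```text
clock: 6.8
tcp_pos: [0.4577, 0.0046, 0.0907]
orientation: [0.176, 0.688, 0.682, 0.175]
wrist_force: [0.9, 0.7, -0.4]
finger_gap: 0.0215
grip_force: 0.0
```

jog_arm:
  increments:
    - [[0,0,0,0,0,0,235],[0,0,0,0,0,0,255],[0,0,0,0,0,0,255],[0,0,0,0,0,0,255],[0,0,0,0,0,0,255]]
  force: 40

```text
clock: 7.3
tcp_pos: [0.4564, 0.0046, 0.0903]
orientation: [0.176, 0.689, 0.682, 0.174]
wrist_force: [-5.0, -0.8, 2.0]
finger_gap: 0.0083
grip_force: 39.1
```

```bash
python3 - <<'E'
from h import *
s=env.get_state();print(s['tcp_pos'],s['joint_pos'],s['wrist_force'],s['finger_gap'])
Q=q2R(s['orientation']);T=np.array(s['tcp_pos']);bar=T-.011*Q.apply([0,0,1]);print(bar)
hx=np.array([.6946,.001,.1]);ex=np.array([1,-.014,0])
th0=.0;L=.243
w=[]
for th in np.linspace(0,1.585,33)[1:]:
    P=hx+L*(-np.cos(th)*ex+np.array([0,0,np.sin(th)])); d=P-(hx-L*ex); w.append((T+d,Q,1,255))
rows(w[:16]); rows(w[16:],(w[15][0],Q))
E
```

```text
[0.45635738 0.00455002 0.090296  ] [-0.23970083 -0.15193447 -0.99223035  0.24168286  0.10936064  1.36829748] [-5.02749549 -0.76659407  1.97380895] 0.008319148392809608
[0.45108461 0.00460278 0.09994976]
[[-0.0,0.024,-0.042,0.0,0.0,0.0,255],[-0.0,0.026,-0.04,0.0,0.0,0.0,255],[-0.0,0.028,-0.039,0.0,0.0,0.0,255],[-0.0,0.03,-0.038,0.0,0.0,0.0,255],[-0.0,0.032,-0.036,0.0,0.0,0.0,255],[-0.0,0.034,-0.034,0.0,0.0,0.0,255],[-0.0,0.035,-0.033,0.0,0.0,0.0,255],[-0.0,0.037,-0.031,0.0,0.0,0.0,255],[-0.0,0.038,-0.029,0.0,0.0,0.0,255],[-0.0,0.04,-0.027,0.0,0.0,0.0,255],[-0.001,0.041,-0.026,0.0,0.0,0.0,255],[0.0,0.042,-0.023,0.0,0.0,0.0,255],[0.0,0.044,-0.021,0.0,0.0,0.0,255],[0.0,0.044,-0.019,0.0,0.0,0.0,255],[-0.0,0.045,-0.016,0.0,0.0,0.0,255],[-0.0,0.046,-0.015,0.0,0.0,0.0,255]] 16
end [0.5287 0.0036 0.2634]
[[-0.0,0.047,-0.012,0.0,0.0,0.0,255],[-0.0,0.047,-0.01,0.0,0.0,0.0,255],[-0.0,0.047,-0.007,0.0,0.0,0.0,255],[-0.001,0.048,-0.005,0.0,0.0,0.0,255],[0.0,0.048,-0.003,0.0,0.0,0.0,255],[0.0,0.048,-0.0,0.0,0.0,0.0,255],[-0.0,0.048,0.002,0.0,0.0,0.0,255],[-0.0,0.048,0.004,0.0,0.0,0.0,255],[-0.001,0.048,0.007,0.0,0.0,0.0,255],[0.0,0.047,0.009,0.0,0.0,0.0,255],[0.0,0.047,0.012,0.0,0.0,0.0,255],[-0.0,0.046,0.014,0.0,0.0,0.0,255],[-0.0,0.046,0.016,0.0,0.0,0.0,255],[-0.0,0.044,0.018,0.0,0.0,0.0,255],[-0.001,0.044,0.021,0.0,0.0,0.0,255],[0.0,0.042,0.022,0.0,0.0,0.0,255]] 16
end [0.7027 0.0011 0.3333]
```

jog_arm:
  increments:
    - [[0,0.024,-0.042,0,0,0,255],[0,0.026,-0.04,0,0,0,255],[0,0.028,-0.039,0,0,0,255],[0,0.03,-0.038,0,0,0,255],[0,0.032,-0.036,0,0,0,255],[0,0.034,-0.034,0,0,0,255],[0,0.035,-0.033,0,0,0,255],[0,0.037,-0.031,0,0,0,255]]

```text
clock: 8.1
tcp_pos: [0.4732, 0.0044, 0.1826]
orientation: [0.174, 0.689, 0.682, 0.172]
wrist_force: [-10.5, -2.4, -0.3]
finger_gap: 0.0081
grip_force: 39.8
```

```bash
python3 - <<'E'
from h import *
s=env.get_state();print(s['joint_pos'],s['wrist_force'],s['finger_gap'])
cam('scene','s2.png')
b=cv2.imread('pics/s2.png');cv2.imwrite('pics/s2b.png',cv2.resize(b[60:290,150:380],(500,500),interpolation=2))
E
```

```text
[-0.22659618 -0.24013332 -0.78801358  0.53739145  0.10206769  1.38004188] [-10.50058308  -2.38058681  -0.32860941] 0.00805450999383992
```

View pics/s2b.png

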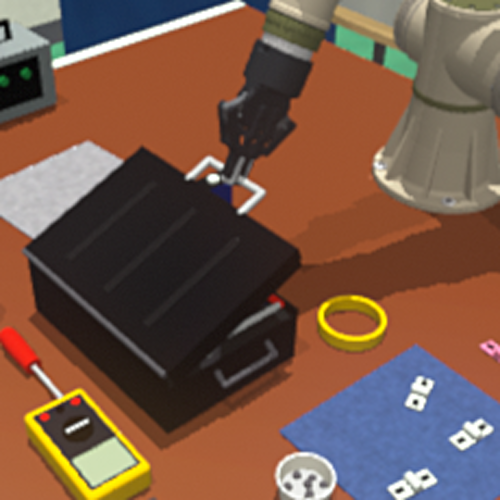

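The lid is opening about 25°, held by the handle at pixel (265,145). I'll continue the arc.

jog_arm:
  increments:
    - [[0,0.038,-0.029,0,0,0,255],[0,0.04,-0.027,0,0,0,255],[0,0.041,-0.026,0,0,0,255],[0,0.042,-0.023,0,0,0,255],[0,0.044,-0.021,0,0,0,255],[0,0.044,-0.019,0,0,0,255],[0,0.045,-0.016,0,0,0,255],[0,0.046,-0.015,0,0,0,255]]

```text
clock: 8.95
tcp_pos: [0.5278, 0.0038, 0.2642]
orientation: [0.176, 0.689, 0.682, 0.174]
wrist_force: [-8.9, -1.2, 2.4]
finger_gap: 0.0081
grip_force: 41.4
```

jog_arm:
  increments:
    - [[0,0.047,-0.012,0,0,0,255],[0,0.047,-0.01,0,0,0,255],[0,0.047,-0.007,0,0,0,255],[0,0.048,-0.005,0,0,0,255],[0,0.048,-0.003,0,0,0,255],[0,0.048,0,0,0,0,255],[0,0.048,0.002,0,0,0,255],[0,0.048,0.004,0,0,0,255]]

```text
clock: 9.75
tcp_pos: [0.6093, 0.003, 0.3175]
orientation: [0.177, 0.688, 0.682, 0.175]
wrist_force: [-3.3, -0.4, -0.5]
finger_gap: 0.008
grip_force: 40.9
```

```bash
python3 - <<'E'
from h import *
s=env.get_state();print(s['tcp_pos'],s['joint_pos'],s['wrist_force'],s['finger_gap'],s['grip_force'])
E
```

```text
[0.60926273 0.00298186 0.31746304] [-0.16344346 -0.03776982 -0.28714698  0.82443024  0.07361531  1.43570858] [-3.28006149 -0.41147737 -0.51909498] 0.007956504101643216 40.90410053730011
```

jog_arm:
  increments:
    - [[0,0.048,0.007,0,0,0,255],[0,0.047,0.009,0,0,0,255],[0,0.047,0.012,0,0,0,255],[0,0.046,0.014,0,0,0,255],[0,0.046,0.016,0,0,0,255],[0,0.044,0.018,0,0,0,255],[0,0.044,0.021,0,0,0,255],[0,0.042,0.022,0,0,0,255],[0,0,0,0,0,0,255],[0,0,0,0,0,0,255]]

```text
clock: 10.75
tcp_pos: [0.7048, 0.002, 0.335]
orientation: [0.177, 0.688, 0.682, 0.175]
wrist_force: [1.0, -1.3, 0.5]
finger_gap: 0.0083
grip_force: 40.3
```

```bash
python3 - <<'E'
from h import *
np.set_printoptions(precision=4,suppress=True)
s=env.get_state();print(s['tcp_pos'],s['joint_pos'],s['wrist_force'],s['finger_gap'],s['grip_force'])
a=cam('scene','s3.png');b=cam('top','t3.png')
for n,z in dict(stay_pin=.09,stay_pivot=.09,cells=0,cover_grip=.09,lid_hinge=.1,lid_handle=.34).items():
  u={}
  for k,c in(('scene',a),('top',b)):
    for r in spotter.landmark_of(n,k)[:2]:
        print(n,k,np.round(r['uv'],1),round(r['conf'],2),ray(c,r['uv'],z)[:2]); u.setdefault(k,r['uv'])
  if len(u)==2: print('   tri',tri(a,u['scene'],b,u['top']))
m=[cv2.imread(f'pics/{f}') for f in('s3.png','t3.png')]
cv2.imwrite('pics/st3.png',np.hstack([cv2.resize(m[0][80:290,150:360],(400,400)),cv2.resize(m[1][100:240,220:360],(400,400))]))
E
```

```text
[0.7048 0.002  0.335 ] [-0.1373  0.1439 -0.0519  0.8747  0.0616  1.4586] [ 0.9743 -1.2931  0.5094] 0.008265224395462687 40.329710841178894
stay_pin scene [271.6 197.8] 0.59 [0.5185 0.1211]
stay_pin scene [311.8 210.9] 0.31 [0.4758 0.226 ]
stay_pin top [249.  190.8] 0.55 [0.5055 0.115 ]
   tri [0.5075 0.1136 0.079 ]
cells scene [230.5 208.1] 0.48 [0.565  0.0021]
cells top [336.8 225. ] 0.17 [ 0.3926 -0.1688]
   tri [ 0.3844 -0.2205 -0.2547]
cover_grip scene [231.6 187.1] 0.94 [0.5707 0.017 ]
cover_grip top [286. 170.] 0.63 [0.5679 0.0003]
   tri [0.5654 0.0028 0.0793]
lid_hinge scene [232.  209.7] 0.75 [0.6352 0.0985]
lid_hinge scene [192.8 199.9] 0.64 [0.6882 0.0031]
lid_hinge top [284.8 127.9] 0.88 [0.6966 0.0024]
   tri [0.6595 0.0424 0.0914]
lid_handle scene [178.4 119.9] 0.83 [0.7042 0.0047]
lid_handle top [289.6 108.9] 0.63 [0.6967 0.0043]
lid_handle top [285.1 128.4] 0.18 [0.6483 0.0163]
   tri [0.6998 0.0024 0.3368]
```

View pics/st3.png

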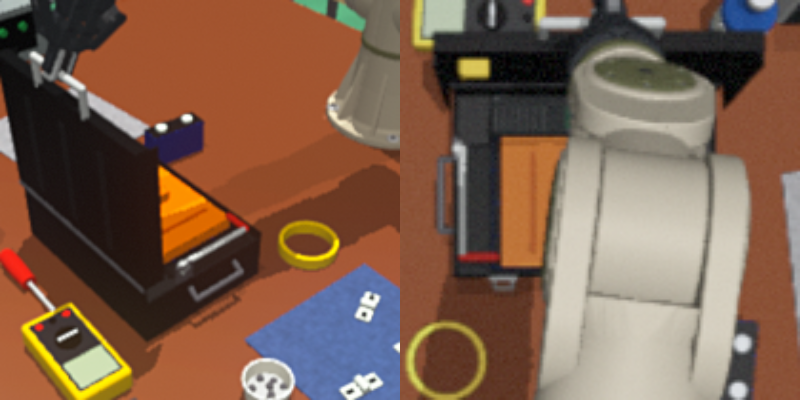

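jog_arm:
  increments:
    - [[0,0,0,0,0,0,200],[0,0,0,0,0,0,190],[0,0,0,0,0,0,190],[0,0,-0.04,0,0,0,190],[0,0,-0.08,0,0,0,190],[0,0,-0.1,0,0,0,190],[0,-0.1,-0.1,0,0,0,190],[0,-0.12,-0.05,0,0,0,190],[0.06,-0.14,0,0,0,0,190],[0.1,-0.14,0,0,0,0,190]]

```text
clock: 12.45
tcp_pos: [0.549, 0.043, 0.3569]
orientation: [0.178, 0.689, 0.681, 0.176]
wrist_force: [0.0, 0.0, -0.4]
finger_gap: 0.0218
grip_force: 0.0
```

```bash
python3 - <<'E'
from h import *
np.set_printoptions(precision=4,suppress=True)
s=env.get_state();print(s['tcp_pos'],s['joint_pos'])
a=cam('scene');b=cam('top')
def red(c,x0,x1,y0,y1):
    i=c['pixels'].astype(int);m=(i[...,0]>110)&(i[...,1]<60)&(i[...,2]<60)
    M=np.zeros_like(m);M[y0:y1,x0:x1]=m[y0:y1,x0:x1]; ys,xs=np.nonzero(M); return xs,ys
xs,ys=red(b,225,300,170,205);W=np.array([ray(b,(x,y),.09) for x,y in zip(xs,ys)])
print(len(xs),xs.min(),xs.max(),ys.min(),ys.max(),W.mean(0),W.min(0),W.max(0))
xs,ys=red(a,255,300,170,225);W=np.array([ray(a,(x,y),.09) for x,y in zip(xs,ys)])
print(len(xs),xs.min(),xs.max(),ys.min(),ys.max(),W.mean(0),W.min(0),W.max(0))
for n in('stay_pin','lid_handle'):
  u=[spotter.landmark_of(n,k) for k in('scene','top')]
  if all(u): print(n,tri(a,u[0][0]['uv'],b,u[1][0]['uv']))
E
```

```text
[0.549  0.043  0.3569] [-0.0879 -0.1604 -0.3013  0.926   0.0369  1.504 ]
31 241 254 188 190 [0.5101 0.118  0.09  ] [0.5077 0.0995 0.09  ] [0.5142 0.1395 0.09  ]
78 255 294 186 223 [0.5156 0.1418 0.09  ] [0.4923 0.0727 0.09  ] [0.5766 0.2227 0.09  ]
stay_pin [0.5098 0.1146 0.0768]
lid_handle [ 0.6954 -0.0059  0.3345]
```

```bash
python3 - <<'E'
from h import *
y=-.014;P=np.array([.5108,.114,.09]);Q=tool(y,0)
s=env.get_state();p=np.array(s['tcp_pos'])
e=rows([(P+[0,0,.08],Q,13,190),(P+[0,0,-.006],Q,6,190)])
print()
ex=np.array([np.cos(y),np.sin(y),0]);pv=P+.117*ex
w=[]
for f in np.linspace(0,1.76,19)[1:]:
    Q=tool(y,.62*min(1,f/1.5)); w.append((pv+.117*(-np.cos(f)*ex+[0,0,np.sin(f)])+.006*Q.apply([0,0,1]),Q,1,255))
rows(w,(P+[0,0,-.006],tool(y,0)))
E
```

```text
[[0.022,-0.039,0.044,0.012,-0.0,0.0,190],[0.021,-0.037,0.046,0.012,-0.0,0.0,190],[0.022,-0.036,0.047,0.012,-0.0,0.0,190],[0.021,-0.034,0.049,0.012,-0.0,0.0,190],[0.022,-0.032,0.05,0.012,-0.0,0.0,190],[0.022,-0.03,0.051,0.012,-0.0,0.0,190],[0.021,-0.028,0.052,0.012,-0.0,0.0,190],[0.022,-0.026,0.053,0.012,-0.0,0.0,190],[0.022,-0.024,0.054,0.012,-0.0,0.0,190],[0.021,-0.022,0.054,0.012,-0.0,0.0,190],[0.022,-0.02,0.056,0.012,-0.0,0.0,190],[0.021,-0.018,0.056,0.012,-0.0,0.0,190],[0.022,-0.015,0.057,0.012,-0.0,0.0,190],[0.0,-0.001,0.057,0.001,0.0,0.0,190],[0.0,-0.001,0.058,0.001,0.0,0.0,190],[0.0,-0.0,0.057,0.001,0.0,0.0,190],[0.0,-0.001,0.057,0.001,0.0,0.0,190],[0.0,0.0,0.058,0.001,0.0,0.0,190],[0.0,0.0,0.057,0.001,0.0,0.0,190]] 19
end [0.5108 0.114  0.0841]

[[0.0,0.003,-0.046,-0.013,0.0,-0.0,255],[0.0,0.01,-0.045,-0.013,-0.0,0.0,255],[0.0,0.015,-0.043,-0.013,-0.0,0.0,255],[0.0,0.022,-0.041,-0.012,0.0,0.0,255],[0.0,0.027,-0.038,-0.013,-0.0,0.0,255],[0.0,0.031,-0.034,-0.013,-0.0,0.0,255],[0.0,0.036,-0.029,-0.013,-0.0,0.0,255],[0.0,0.04,-0.024,-0.013,-0.0,0.0,255],[0.0,0.043,-0.018,-0.013,0.0,-0.0,255],[0.0,0.045,-0.013,-0.013,-0.0,0.0,255],[0.0,0.046,-0.006,-0.013,-0.0,0.0,255],[0.0,0.047,-0.0,-0.012,-0.0,0.0,255],[-0.0,0.046,0.006,-0.013,-0.0,0.0,255],[-0.0,0.045,0.012,-0.013,-0.0,0.0,255],[-0.0,0.043,0.019,-0.013,-0.0,0.0,255],[-0.0,0.04,0.024,-0.004,-0.0,0.0,255],[-0.0,0.036,0.028,-0.0,-0.0,0.0,255],[-0.0,0.033,0.031,-0.0,-0.0,0.0,255]] 18
end [0.6533 0.112  0.2001]
```

jog_arm:
  increments:
    - [[0.022,-0.039,0.044,0.012,0,0,190],[0.021,-0.037,0.046,0.012,0,0,190],[0.022,-0.036,0.047,0.012,0,0,190],[0.021,-0.034,0.049,0.012,0,0,190],[0.022,-0.032,0.05,0.012,0,0,190],[0.022,-0.03,0.051,0.012,0,0,190],[0.021,-0.028,0.052,0.012,0,0,190],[0.022,-0.026,0.053,0.012,0,0,190],[0.022,-0.024,0.054,0.012,0,0,190],[0.021,-0.022,0.054,0.012,0,0,190],[0.022,-0.02,0.056,0.012,0,0,190],[0.021,-0.018,0.056,0.012,0,0,190],[0.022,-0.015,0.057,0.012,0,0,190],[0,0,0,0,0,0,190]]

```text
clock: 14.15
tcp_pos: [0.5079, 0.1148, 0.1654]
orientation: [0.002, 0.71, 0.704, 0.002]
wrist_force: [0.2, 0.0, 0.2]
finger_gap: 0.022
grip_force: 0.0
```

```bash
python3 - <<'E'
from h import *
s=env.get_state();print(s['tcp_pos'],s['orientation'])
P=np.array([.5108,.114,.09])
rows([(P+[0,0,-.006],tool(-.014,0),7,190)])
b=cam('top','t4.png');
i=b['pixels'].astype(int);m=(i[...,0]>110)&(i[...,1]<60)&(i[...,2]<60);m[:170]=0;m[210:]=0;ys,xs=np.nonzero(m);print(sorted(zip(xs,ys))[:12],len(xs))
E
```

```text
[0.50794594 0.11477112 0.16544617] [0.00238638 0.71015947 0.70403357 0.00213618]
[[-0.0,0.001,0.047,0.0,0.0,0.0,190],[-0.001,0.002,0.046,0.0,0.0,0.0,190],[-0.0,0.001,0.047,0.0,0.0,0.0,190],[-0.001,0.001,0.046,0.0,0.0,0.0,190],[-0.0,0.002,0.047,0.0,0.0,0.0,190],[-0.0,0.001,0.046,0.0,0.0,0.0,190],[-0.001,0.001,0.047,0.0,0.0,0.0,190]] 7
end [0.5107 0.114  0.084 ]
[] 0
```

jog_arm:
  increments:
    - [[0,0.003,0.047,0,0,0,190],[-0.001,0.002,0.046,0,0,0,190],[0,0.002,0.047,0,0,0,190],[-0.001,0.001,0.046,0,0,0,190],[0,0.001,0.047,0,0,0,190],[0,0,0.046,0,0,0,190],[-0.001,0,0.046,0,0,0,190],[0,0,0,0,0,0,190]]

```text
clock: 15.0
tcp_pos: [0.511, 0.1133, 0.0851]
orientation: [0.003, 0.71, 0.704, 0.003]
wrist_force: [-0.2, 0.9, -0.2]
finger_gap: 0.0217
grip_force: 0.0
```

jog_arm:
  increments:
    - [[0,0,0,0,0,0,255],[0,0,0,0,0,0,255],[0,0,0,0,0,0,255],[0,0,0,0,0,0,255]]
  force: 30

```text
clock: 15.4
tcp_pos: [0.5102, 0.1134, 0.0867]
orientation: [0.003, 0.71, 0.704, 0.003]
wrist_force: [-5.1, 0.6, -0.5]
finger_gap: 0.0087
grip_force: 30.2
```

jog_arm:
  increments:
    - [[0,0.003,-0.046,-0.013,0,0,255],[0,0.01,-0.045,-0.013,0,0,255],[0,0.015,-0.043,-0.013,0,0,255],[0,0.022,-0.041,-0.012,0,0,255]]

```text
clock: 15.8
tcp_pos: [0.5184, 0.1134, 0.1314]
orientation: [0.06, 0.708, 0.701, 0.059]
wrist_force: [-7.9, 0.3, -0.0]
finger_gap: 0.0082
grip_force: 29.2
```

```bash
python3 - <<'E'
from h import *
s=env.get_state();print(s['tcp_pos'],s['orientation'],s['wrist_force'])
cam('scene','s5.png')
b=cv2.imread('pics/s5.png');cv2.imwrite('pics/s5b.png',cv2.resize(b[110:260,190:340],(500,500),interpolation=2))
E
```

```text
[0.51836473 0.11336198 0.13139634] [0.05986524 0.70774871 0.70143773 0.05910188] [-7.86717769  0.27892922 -0.01108197]
```

View pics/s5b.png

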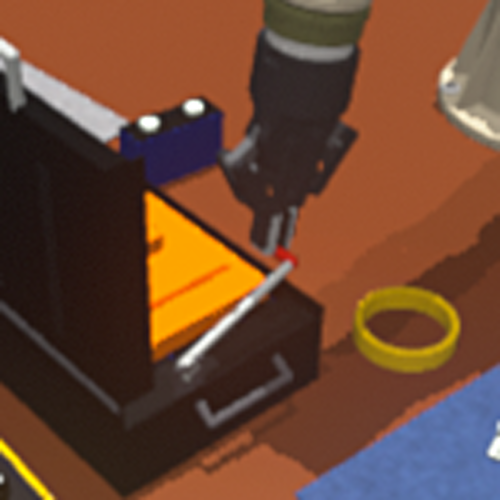

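The stay is rising, with its red pin at pixel (285,257) held between the fingers. I'll continue the swing.

jog_arm:
  increments:
    - [[0,0.027,-0.038,-0.013,0,0,255],[0,0.031,-0.034,-0.013,0,0,255],[0,0.036,-0.029,-0.013,0,0,255],[0,0.04,-0.024,-0.013,0,0,255],[0,0.043,-0.018,-0.013,0,0,255],[0,0.045,-0.013,-0.013,0,0,255],[0,0.046,-0.006,-0.013,0,0,255]]

```text
clock: 16.55
tcp_pos: [0.5771, 0.1128, 0.1988]
orientation: [0.166, 0.691, 0.684, 0.164]
wrist_force: [-6.3, -2.2, 15.2]
finger_gap: 0.0046
grip_force: 27.8
```

jog_arm:
  increments:
    - [[0,0.047,0,-0.012,0,0,255],[0,0.046,0.006,-0.013,0,0,255],[0,0.045,0.012,-0.013,0,0,255],[0,0.043,0.019,-0.013,0,0,255],[0,0.04,0.024,-0.004,0,0,255],[0,0.036,0.028,0,0,0,255],[0,0.033,0.031,0,0,0,255],[0,0,0,0,0,0,255]]

```text
clock: 17.35
tcp_pos: [0.6546, 0.112, 0.2049]
orientation: [0.221, 0.675, 0.669, 0.218]
wrist_force: [-0.5, 0.2, 0.4]
finger_gap: -0.0003
grip_force: 0.0
```

```bash
python3 - <<'E'
from h import *
s=env.get_state();print(s['tcp_pos'],s['orientation'],s['wrist_force'],s['joint_pos'])
a=cam('scene');b=cam('top')
u=[spotter.landmark_of('stay_pin',k) for k in('scene','top')]
print(u, tri(a,u[0][0]['uv'],b,u[1][0]['uv']) if all(u) else '')
E
```

```text
[0.65464224 0.11199491 0.20487711] [0.22057696 0.67542804 0.66888224 0.21849327] [-0.48304376  0.15134009  0.36562568] [ 0.07005296  0.0664796  -0.5456371   0.32881132 -0.04699232  1.63527621]
[[], [{'uv': [249.4, 126.9], 'conf': 0.63}, {'uv': [249.4, 106.4], 'conf': 0.51}]]
```

jog_arm:
  increments:
    - [[0,0,-0.08,0,0,0,190],[0,0,-0.12,0,0,0,190],[0,-0.05,-0.12,0,0,0,190],[0,-0.1,-0.1,0,0,0,190],[0,-0.12,0,0,0,0,190],[0,0,0,0,0,0,190]]

```text
clock: 18.15
tcp_pos: [0.5316, 0.1133, 0.2461]
orientation: [0.218, 0.676, 0.67, 0.216]
wrist_force: [-1.2, 0.4, -0.9]
finger_gap: 0.0218
grip_force: 0.0
```

```bash
python3 - <<'E'
from h import *
np.set_printoptions(precision=4,suppress=True)
s=env.get_state();print(s['tcp_pos'],s['joint_pos'])
a=cam('scene','s6.png');b=cam('top','t6.png')
for k in('scene','top'): print(spotter.landmark_of('stay_pin',k)[:2])
m=[cv2.imread(f'pics/{f}') for f in('s6.png','t6.png')]
cv2.imwrite('pics/st6.png',np.hstack([cv2.resize(m[0][80:290,150:360],(400,400)),cv2.resize(m[1][100:240,220:360],(400,400))]))
E
```

```text
[0.5316 0.1133 0.2461] [ 0.0967 -0.2065 -0.6794  0.4757 -0.0618  1.6558]
[]
[{'uv': [249.3, 128.0], 'conf': 0.66}, {'uv': [283.8, 168.8], 'conf': 0.62}]
```

View pics/st6.png

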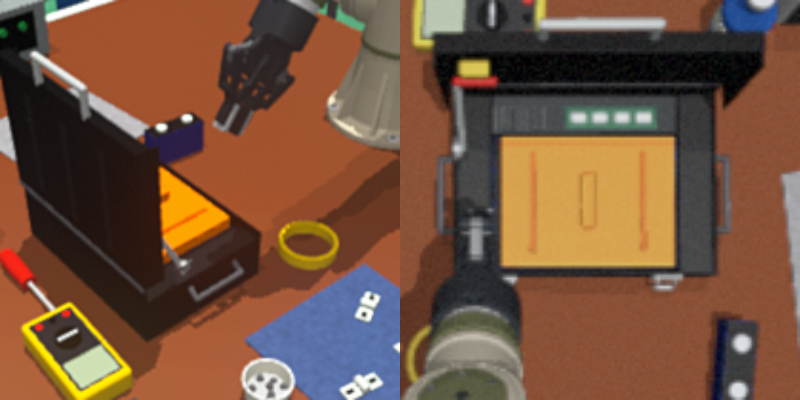

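The stay is up and leaning on its stop, with the red pin at top-crop (475,82) next to the yellow catch. Next I grip the handle again and let the lid down onto it.

```bash
python3 - <<'E'
from h import *
Q=tool(-.014,.5);z=Q.apply([0,0,1]);H=np.array([.6995,.004,.3447])
e=rows([([.56,.06,.36],Q,6,190),(H-.07*z,Q,7,190),(H+.011*z,Q,6,190)])
hx=np.array([.6946,.001,.1]);ex=np.array([1,-.014,0]);f=lambda t:hx+.2447*(-np.cos(t)*ex+np.array([0,0,np.sin(t)]))
rows([(f(t)-f(1.59),Q,1,255) for t in np.linspace(1.59,1.39,17)[1:]],(np.zeros(3),Q))
E
```

```text
[[-0.035,0.055,-0.05,0.007,-0.0,0.0,190],[-0.036,0.054,-0.051,0.007,-0.0,0.0,190],[-0.035,0.053,-0.052,0.007,-0.0,0.0,190],[-0.035,0.052,-0.053,0.007,-0.0,0.0,190],[-0.036,0.05,-0.054,0.007,-0.0,0.0,190],[-0.035,0.049,-0.056,0.007,-0.0,0.0,190],[-0.031,0.066,0.006,0.0,-0.0,0.0,190],[-0.031,0.066,0.006,0.0,-0.0,0.0,190],[-0.032,0.066,0.006,0.0,-0.0,0.0,190],[-0.031,0.066,0.007,0.0,-0.0,0.0,190],[-0.031,0.066,0.006,0.0,-0.0,0.0,190],[-0.031,0.066,0.006,0.0,-0.0,0.0,190],[-0.031,0.066,0.006,0.0,-0.0,0.0,190],[-0.0,-0.0,0.054,0.0,-0.0,0.0,190],[-0.0,-0.0,0.054,0.0,-0.0,0.0,190],[-0.001,-0.0,0.054,0.0,-0.0,0.0,190],[0.0,-0.0,0.054,0.0,-0.0,0.0,190],[0.0,-0.0,0.054,0.0,-0.0,0.0,190],[-0.0,-0.0,0.054,0.0,-0.0,0.0,190]] 19
end [0.7048 0.0039 0.3351]
[[-0.0,-0.011,-0.006,0.0,0.0,0.0,255],[-0.0,-0.01,-0.006,0.0,0.0,0.0,255],[-0.0,-0.011,-0.006,0.0,0.0,0.0,255],[-0.0,-0.011,-0.005,0.0,0.0,0.0,255],[-0.0,-0.011,-0.006,0.0,0.0,0.0,255],[-0.0,-0.011,-0.005,0.0,0.0,0.0,255],[-0.0,-0.011,-0.005,0.0,0.0,0.0,255],[-0.0,-0.011,-0.005,0.0,0.0,0.0,255],[-0.0,-0.011,-0.005,0.0,0.0,0.0,255],[-0.0,-0.012,-0.005,0.0,0.0,0.0,255],[-0.0,-0.011,-0.005,0.0,0.0,0.0,255],[-0.0,-0.011,-0.004,0.0,0.0,0.0,255],[-0.0,-0.012,-0.004,0.0,0.0,0.0,255],[-0.0,-0.011,-0.005,0.0,0.0,0.0,255],[-0.0,-0.012,-0.004,0.0,0.0,0.0,255],[-0.0,-0.012,-0.004,0.0,0.0,0.0,255]] 16
end [-0.0489  0.0007 -0.0039]
```

jog_arm:
  increments:
    - [[-0.035,0.055,-0.05,0.007,0,0,190],[-0.036,0.054,-0.051,0.007,0,0,190],[-0.035,0.053,-0.052,0.007,0,0,190],[-0.035,0.052,-0.053,0.007,0,0,190],[-0.036,0.05,-0.054,0.007,0,0,190],[-0.035,0.049,-0.056,0.007,0,0,190],[-0.031,0.066,0.006,0,0,0,190],[-0.031,0.066,0.006,0,0,0,190],[-0.032,0.066,0.006,0,0,0,190],[-0.031,0.066,0.007,0,0,0,190],[-0.031,0.066,0.006,0,0,0,190],[-0.031,0.066,0.006,0,0,0,190],[-0.031,0.066,0.006,0,0,0,190],[0,0,0,0,0,0,190]]

```text
clock: 19.75
tcp_pos: [0.6681, 0.003, 0.4055]
orientation: [0.177, 0.689, 0.681, 0.174]
wrist_force: [-0.2, 0.0, 0.3]
finger_gap: 0.0216
grip_force: 0.0
```

```bash
python3 - <<'E'
from h import *
Q=tool(-.014,.5);z=Q.apply([0,0,1]);H=np.array([.6995,.004,.3447])
s=env.get_state();print(s['tcp_pos'],H-.07*z)
rows([(H+.012*z,Q,7,190)])
E
```

```text
[0.66805839 0.00296656 0.40547404] [0.6659435  0.00446982 0.40613078]
[[0.001,-0.001,0.046,0.0,-0.0,0.0,190],[0.001,-0.001,0.046,0.0,-0.0,0.0,190],[0.0,-0.001,0.046,0.0,-0.0,0.0,190],[0.001,-0.001,0.046,0.0,-0.0,0.0,190],[0.001,-0.001,0.046,0.0,-0.0,0.0,190],[0.001,-0.001,0.046,0.0,-0.0,0.0,190],[0.001,-0.001,0.046,0.0,-0.0,0.0,190]] 7
end [0.7052 0.004  0.3341]
```

jog_arm:
  increments:
    - [[0,-0.002,0.046,0,0,0,190],[0,-0.002,0.046,0,0,0,190],[0,-0.001,0.046,0,0,0,190],[0,-0.001,0.046,0,0,0,190],[0,-0.001,0.046,0,0,0,190],[0,0,0.046,0,0,0,190],[0,0,0.046,0,0,0,190],[0,0,0,0,0,0,230],[0,0,0,0,0,0,255],[0,0,0,0,0,0,255],[0,0,0,0,0,0,255],[0,0,0,0,0,0,255]]
  force: 40

```text
clock: 20.95
tcp_pos: [0.7005, 0.0043, 0.3307]
orientation: [0.174, 0.689, 0.682, 0.172]
wrist_force: [-1.6, -0.8, -11.6]
finger_gap: 0.0083
grip_force: 38.8
```

jog_arm:
  increments:
    - [[0,-0.011,-0.006,0,0,0,255],[0,-0.01,-0.006,0,0,0,255],[0,-0.011,-0.006,0,0,0,255],[0,-0.011,-0.005,0,0,0,255],[0,-0.011,-0.006,0,0,0,255],[0,-0.011,-0.005,0,0,0,255],[0,-0.011,-0.005,0,0,0,255],[0,-0.011,-0.005,0,0,0,255],[0,-0.011,-0.005,0,0,0,255],[0,-0.012,-0.005,0,0,0,255]]

```text
clock: 21.95
tcp_pos: [0.6701, 0.0046, 0.3293]
orientation: [0.174, 0.689, 0.682, 0.173]
wrist_force: [4.7, 0.1, -27.2]
finger_gap: 0.0084
grip_force: 38.5
```

jog_arm:
  increments:
    - [[0,-0.011,-0.005,0,0,0,255],[0,-0.011,-0.004,0,0,0,255],[0,-0.012,-0.004,0,0,0,255]]

```text
clock: 22.25
tcp_pos: [0.6612, 0.0047, 0.3283]
orientation: [0.174, 0.689, 0.682, 0.173]
wrist_force: [4.2, -0.9, -27.3]
finger_gap: 0.008
grip_force: 38.7
```

jog_arm:
  increments:
    - [[0,-0.014,0.001,0,0,0,255],[0,-0.014,0.001,0,0,0,255],[0,-0.01,0.001,0,0,0,255],[0,0,0,0,0,0,255]]

```text
clock: 22.65
tcp_pos: [0.6567, 0.0047, 0.3275]
orientation: [0.178, 0.688, 0.682, 0.176]
wrist_force: [12.0, 0.3, -23.4]
finger_gap: 0.008
grip_force: 38.7
```

```bash
python3 - <<'E'
from h import *
np.set_printoptions(precision=4,suppress=True)
s=env.get_state();print(s['tcp_pos'],s['wrist_force'],s['finger_gap'])
a=cam('scene','s7.png');b=cam('top','t7.png')
m=[cv2.imread(f'pics/{f}') for f in('s7.png','t7.png')]
cv2.imwrite('pics/st7.png',np.hstack([cv2.resize(m[0][80:290,150:360],(400,400)),cv2.resize(m[1][100:170,220:290],(400,400))]))
E
```

```text
[0.6567 0.0047 0.3275] [ 12.043    0.3454 -23.3804] 0.008035619145224574
```

View pics/st7.png

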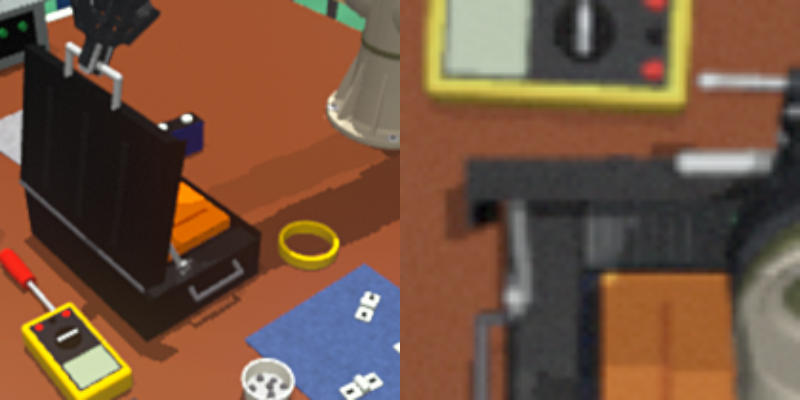

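The lid leans on the stay, and the push-back of 12 N in +x confirms contact. I'll release the handle, retreat and check the angle.

jog_arm:
  increments:
    - [[0,0,0,0,0,0,220],[0,0,0,0,0,0,190],[0,0,0,0,0,0,190],[0,0,-0.04,0,0,0,190],[0,0,-0.08,0,0,0,190],[0,0,-0.12,0,0,0,190],[0,-0.12,-0.1,0,0,0,190],[0,-0.16,-0.04,0,0,0,190],[0,-0.16,0,0,0,0,190],[0,-0.12,0,0,0,0,190],[0,0,0,0,0,0,190]]

```text
clock: 23.85
tcp_pos: [0.4822, 0.0068, 0.3412]
orientation: [0.175, 0.689, 0.682, 0.174]
wrist_force: [0.5, -0.0, 0.1]
finger_gap: 0.0217
grip_force: 0.0
```

```bash
python3 - <<'E'
from h import *
np.set_printoptions(precision=4,suppress=True)
s=env.get_state();print(s['tcp_pos'],s['joint_pos'])
a=cam('scene','s8.png');b=cam('top','t8.png')
for n in('lid_handle','cover_grip','grey_mat_top','cells'):
  u=[spotter.landmark_of(n,k) for k in('scene','top')]
  if all(u): print(n,u[0][0]['conf'],u[1][0]['conf'],tri(a,u[0][0]['uv'],b,u[1][0]['uv']))
# orange
def rect(m,z,c):
    cc=max(cv2.findContours(m.astype(np.uint8),0,2)[0],key=cv2.contourArea);bx=cv2.boxPoints(cv2.minAreaRect(cc))
    P=np.array([ray(c,u,z)[:2] for u in bx]);print(P.round(4).tolist(),P.mean(0),[round(float(np.linalg.norm(P[i]-P[i-1])),4) for i in range(4)],[round(float(np.degrees(np.arctan2(*(P[i]-P[i-1])[::-1]))),2) for i in range(4)])
i=b['pixels'].astype(int)
m=(i[...,0]>i[...,2]+90)&(i[...,0]>170)&(i[...,1]>90);m[:140]=0;m[200:]=0;m[:,:240]=0;m[:,320:]=0
rect(m,.081,b); rect(m,.0885,b)
g=(np.ptp(i,axis=2)<22)&(i.min(2)>110);g[:,:345]=0;g[:140]=0;g[240:]=0
rect(cv2.morphologyEx(g.astype(np.uint8),cv2.MORPH_CLOSE,np.ones((5,5))),.004,b)
m=cv2.imread('pics/s8.png');m2=cv2.imread('pics/t8.png')
cv2.imwrite('pics/st8.png',np.hstack([cv2.resize(m[80:290,150:360],(400,400)),cv2.resize(m2[100:240,220:360],(400,400))]))
E
```

```text
[0.4822 0.0068 0.3412] [-0.2144 -0.294  -0.4305  0.9444  0.0977  1.3905]
lid_handle 0.62 0.57 [ 0.6463 -0.005   0.329 ]
cover_grip 0.64 0.64 [0.5695 0.0023 0.0893]
cells 0.2 0.56 [ 0.4813  0.2754 -0.1552]
[[0.6386, 0.0918], [0.636, -0.0916], [0.4992, -0.0887], [0.5018, 0.0937]] [0.5689 0.0013] [0.1368, 0.1834, 0.1369, 0.1824] [-0.78, -90.81, 178.79, 89.18]
[[0.6375, 0.0917], [0.6349, -0.0906], [0.4989, -0.0877], [0.5015, 0.0935]] [0.5682 0.0017] [0.136, 0.1823, 0.136, 0.1813] [-0.78, -90.81, 178.79, 89.18]
[[0.6045, -0.2268], [0.6245, -0.4469], [0.3844, -0.4638], [0.3648, -0.2457]] [ 0.4946 -0.3458] [0.2404, 0.221, 0.2407, 0.219] [4.5, -84.79, -175.99, 95.14]
```

View pics/st8.png

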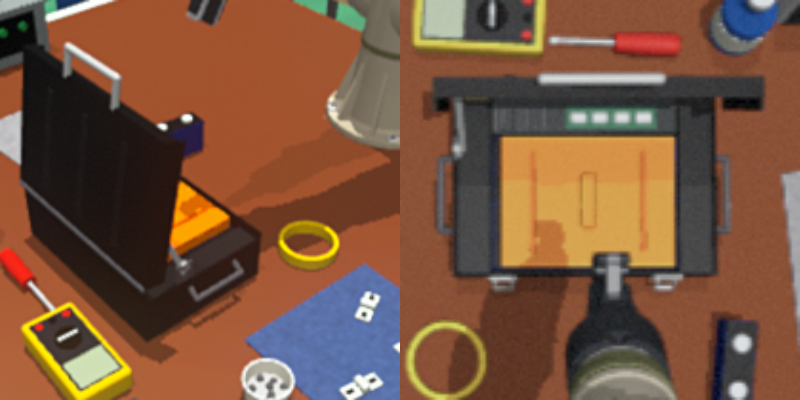

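The lid stays propped with the pin in the catch, and the cover's rib is at top-crop (588,200). Next, the cover.

```bash
python3 - <<'E'
from h import *
Q=tool(1.557,0)
e=rows([([.49,.004,.24],tool(.75,0.15),9,120),([.569,.0015,.15],Q,9,120)])
print()
Q2=tool(1.557+.096,0)
e=rows([([.569,.0015,.088],Q,6,120)],(np.array([.569,.0015,.15]),Q))
print()
e=rows([([.565,.0015,.128],Q,4,255),([.50,-.05,.19],Q,6,255),([.4946,-.3458,.19],Q2,10,255)],e)
E
```

```text
[[-0.001,-0.02,0.04,0.012,0.009,-0.026,120],[-0.0,-0.019,0.042,0.012,0.009,-0.026,120],[-0.001,-0.017,0.042,0.012,0.009,-0.026,120],[0.0,-0.016,0.042,0.012,0.009,-0.026,120],[0.0,-0.014,0.043,0.012,0.009,-0.026,120],[0.0,-0.013,0.044,0.012,0.009,-0.026,120],[-0.0,-0.011,0.044,0.012,0.009,-0.026,120],[-0.001,-0.009,0.044,0.012,0.009,-0.026,120],[-0.002,-0.008,0.045,0.012,0.009,-0.026,120],[-0.025,0.019,0.043,0.005,0.002,-0.028,120],[-0.028,0.016,0.042,0.005,0.002,-0.028,120],[-0.029,0.016,0.042,0.005,0.002,-0.028,120],[-0.03,0.013,0.042,0.005,0.002,-0.028,120],[-0.032,0.011,0.041,0.005,0.002,-0.028,120],[-0.033,0.009,0.041,0.005,0.002,-0.028,120],[-0.034,0.006,0.04,0.005,0.002,-0.028,120],[-0.034,0.005,0.041,0.005,0.002,-0.028,120],[-0.035,0.001,0.04,0.005,0.002,-0.028,120]] 18
end [0.5689 0.0014 0.1499]

[[0.0,0.0,0.041,0.0,0.0,0.0,120],[0.0,0.0,0.042,0.0,0.0,0.0,120],[0.0,0.0,0.041,0.0,0.0,0.0,120],[0.0,0.0,0.041,0.0,0.0,0.0,120],[0.0,0.0,0.042,0.0,0.0,0.0,120],[0.0,0.0,0.041,0.0,0.0,0.0,120]] 6
end [0.569  0.0015 0.088 ]

[[0.004,-0.0,-0.04,0.0,0.0,0.0,255],[0.004,-0.0,-0.04,0.0,0.0,0.0,255],[0.004,-0.0,-0.04,0.0,0.0,0.0,255],[0.004,-0.0,-0.04,0.0,0.0,0.0,255],[0.043,-0.035,-0.041,0.0,0.0,0.0,255],[0.043,-0.035,-0.042,0.0,0.0,0.0,255],[0.043,-0.035,-0.041,0.0,0.0,0.0,255],[0.042,-0.035,-0.041,0.0,0.0,0.0,255],[0.043,-0.035,-0.042,0.0,0.0,0.0,255],[0.043,-0.035,-0.041,0.0,0.0,0.0,255],[0.001,-0.118,0.0,0.0,0.0,-0.003,255],[0.001,-0.119,0.0,0.0,0.0,-0.003,255],[0.003,-0.118,0.0,0.0,0.0,-0.003,255],[0.004,-0.118,0.0,0.0,0.0,-0.003,255],[0.005,-0.118,0.0,0.0,0.0,-0.003,255],[0.006,-0.119,0.0,0.0,0.0,-0.003,255],[0.007,-0.118,0.0,0.0,0.0,-0.003,255],[0.009,-0.118,0.0,0.0,0.0,-0.003,255],[0.009,-0.118,0.0,0.0,0.0,-0.003,255],[0.011,-0.117,0.0,0.0,0.0,-0.003,255]] 20
end [ 0.4945 -0.3457  0.19  ]
```

jog_arm:
  increments:
    - [[0,-0.02,0.04,0.012,0.009,-0.026,120],[0,-0.019,0.042,0.012,0.009,-0.026,120],[0,-0.017,0.042,0.012,0.009,-0.026,120],[0,-0.016,0.042,0.012,0.009,-0.026,120],[0,-0.014,0.043,0.012,0.009,-0.026,120],[0,-0.013,0.044,0.012,0.009,-0.026,120],[0,-0.011,0.044,0.012,0.009,-0.026,120],[-0.001,-0.009,0.044,0.012,0.009,-0.026,120],[-0.002,-0.008,0.045,0.012,0.009,-0.026,120],[-0.025,0.019,0.043,0.005,0.002,-0.028,120],[-0.028,0.016,0.042,0.005,0.002,-0.028,120],[-0.029,0.016,0.042,0.005,0.002,-0.028,120],[-0.03,0.013,0.042,0.005,0.002,-0.028,120],[-0.032,0.011,0.041,0.005,0.002,-0.028,120],[-0.033,0.009,0.041,0.005,0.002,-0.028,120],[-0.034,0.006,0.04,0.005,0.002,-0.028,120],[-0.034,0.005,0.041,0.005,0.002,-0.028,120],[-0.035,0.001,0.04,0.005,0.002,-0.028,120],[0,0,0,0,0,0,120]]

```text
clock: 26.25
tcp_pos: [0.5688, 0.0023, 0.1478]
orientation: [-0.004, 0.006, 1.0, 0.002]
wrist_force: [-1.2, 0.8, 0.9]
finger_gap: 0.0452
grip_force: 0.0
```

```bash
python3 - <<'E'
from h import *
s=env.get_state();print(s['tcp_pos'],s['orientation'],s['joint_pos'],s['wrist_force'])
rows([([.569,.0015,.088],tool(1.557,0),7,120)])
E
```

```text
[0.56877968 0.00229783 0.14779135] [-0.00436377  0.00616075  0.99997029  0.00155618] [-0.13811155  0.34555493 -0.11598092  1.11832169  0.00193701 -0.12579862] [-1.1621982   0.84752861  0.89270644]
[[-0.0,-0.001,0.034,0.0,-0.0,0.0,120],[-0.001,-0.0,0.034,0.0,-0.0,0.0,120],[-0.0,-0.001,0.034,0.0,-0.0,0.0,120],[-0.001,-0.0,0.035,0.0,-0.0,0.0,120],[-0.0,-0.001,0.034,0.0,-0.0,0.0,120],[-0.001,-0.0,0.034,0.0,-0.0,0.0,120],[-0.0,-0.001,0.034,0.0,-0.0,0.0,120]] 7
end [0.569  0.0015 0.088 ]
```

jog_arm:
  increments:
    - [[0,-0.001,0.034,0,0,0,120],[0,0,0.034,0,0,0,120],[0,-0.001,0.034,0,0,0,120],[0,0,0.035,0,0,0,120],[0,-0.001,0.034,0,0,0,120],[0,0,0.034,0,0,0,120],[0,0,0.034,0,0,0,120],[0,0,0,0,0,0,120]]

```text
clock: 27.05
tcp_pos: [0.567, 0.0015, 0.0886]
orientation: [-0.004, 0.007, 1.0, 0.002]
wrist_force: [0.8, -0.8, 0.0]
finger_gap: 0.0453
grip_force: 0.0
```

jog_arm:
  increments:
    - [[0,0,0,0,0,0,170],[0,0,0,0,0,0,220],[0,0,0,0,0,0,255],[0,0,0,0,0,0,255],[0,0,0,0,0,0,255]]
  force: 35

```text
clock: 27.55
tcp_pos: [0.5685, 0.0013, 0.0907]
orientation: [-0.003, 0.007, 1.0, 0.001]
wrist_force: [0.6, -0.2, 1.9]
finger_gap: 0.0125
grip_force: 35.1
```

jog_arm:
  increments:
    - [[0.001,0,-0.02,0,0,0,255],[0.001,0,-0.03,0,0,0,255],[0.004,0,-0.04,0,0,0,255],[0.004,0,-0.04,0,0,0,255],[0.004,0,-0.04,0,0,0,255],[0,0,0,0,0,0,255]]

```text
clock: 28.15
tcp_pos: [0.5659, 0.0011, 0.1348]
orientation: [-0.001, 0.007, 1.0, 0.001]
wrist_force: [-0.6, -0.2, -0.8]
finger_gap: 0.0125
grip_force: 34.7
```

jog_arm:
  increments:
    - [[0.043,-0.035,-0.041,0,0,0,255],[0.043,-0.035,-0.042,0,0,0,255],[0.043,-0.035,-0.041,0,0,0,255],[0.042,-0.035,-0.041,0,0,0,255],[0.043,-0.035,-0.042,0,0,0,255],[0.043,-0.035,-0.041,0,0,0,255],[0.001,-0.118,0,0,0,-0.003,255],[0.001,-0.119,0,0,0,-0.003,255],[0.003,-0.118,0,0,0,-0.003,255],[0.004,-0.118,0,0,0,-0.003,255],[0.005,-0.118,0,0,0,-0.003,255],[0.006,-0.119,0,0,0,-0.003,255],[0.007,-0.118,0,0,0,-0.003,255],[0.009,-0.118,0,0,0,-0.003,255],[0.009,-0.118,0,0,0,-0.003,255],[0.011,-0.117,0,0,0,-0.003,255],[0,0,0,0,0,0,255]]

```text
clock: 29.85
tcp_pos: [0.4939, -0.3502, 0.1942]
orientation: [-0.003, -0.039, 0.999, 0.001]
wrist_force: [-0.1, -1.0, -0.7]
finger_gap: 0.0122
grip_force: 34.7
```

```bash
python3 - <<'E'
from h import *
s=env.get_state();print(s['tcp_pos'],s['orientation'],s['finger_gap'],s['wrist_force'])
rows([([.4946,-.3458,.042],tool(1.653,0),12,255)])
b=cam('top','t9.png');a=cam('scene','s9.png')
m=cv2.imread('pics/s9.png');m2=cv2.imread('pics/t9.png')
cv2.imwrite('pics/st9.png',np.hstack([cv2.resize(m[50:260,100:310],(400,400)),cv2.resize(m2[100:260,240:400],(400,400))]))
E
```

```text
[ 0.49388451 -0.3502304   0.19424977] [-2.83677797e-03 -3.85406283e-02  9.99252772e-01  6.85426870e-04] 0.012216856402792327 [-0.09650266 -0.95981559 -0.73410443]
[[-0.001,0.001,0.051,0.0,-0.0,-0.0,255],[-0.0,0.002,0.05,0.0,-0.0,-0.0,255],[-0.001,0.001,0.051,0.0,-0.0,-0.0,255],[-0.001,0.001,0.051,0.0,-0.0,-0.0,255],[-0.0,0.002,0.051,0.0,-0.0,-0.0,255],[-0.001,0.001,0.05,0.0,-0.0,-0.0,255],[-0.0,0.002,0.051,0.0,-0.0,-0.0,255],[-0.001,0.001,0.051,0.0,-0.0,-0.0,255],[-0.001,0.001,0.051,0.0,-0.0,-0.0,255],[-0.0,0.002,0.05,0.0,-0.0,-0.0,255],[-0.001,0.001,0.051,0.0,-0.0,-0.0,255],[-0.001,0.001,0.051,0.0,-0.0,-0.0,255]] 12
end [ 0.4947 -0.3459  0.042 ]
```

View pics/st9.png

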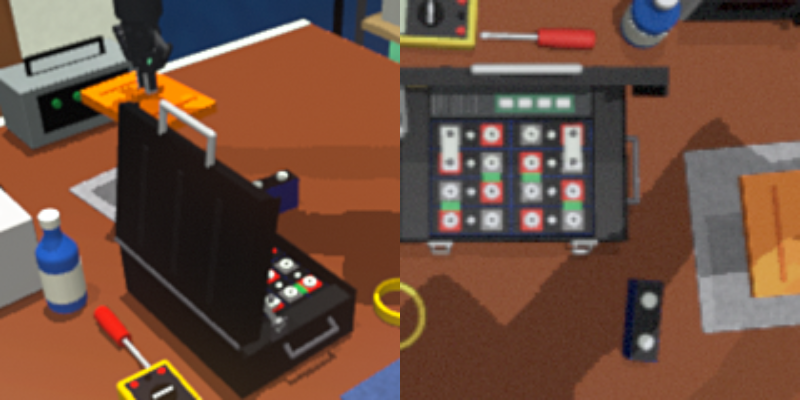

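The cover is in hand over the grey mat. The green patches are visible at top-crop (450,205), (490,177), (531,177) and (572,205). Lowering the cover now.

jog_arm:
  increments:
    - [[-0.001,0.001,0.051,0,0,0,255],[0,0.002,0.05,0,0,0,255],[-0.001,0.001,0.051,0,0,0,255],[-0.001,0.001,0.051,0,0,0,255],[0,0.002,0.051,0,0,0,255],[-0.001,0.001,0.05,0,0,0,255],[0,0.002,0.051,0,0,0,255],[-0.001,0.001,0.051,0,0,0,255],[-0.001,0.001,0.051,0,0,0,255],[0,0.002,0.05,0,0,0,255],[-0.001,0.001,0.04,0,0,0,255],[-0.001,0.001,0.03,0,0,0,255],[0,0,0,0,0,0,255]]

```text
clock: 31.25
tcp_pos: [0.495, -0.3411, 0.0485]
orientation: [-0.004, -0.04, 0.999, 0.002]
wrist_force: [-0.9, -0.4, -0.5]
finger_gap: 0.0126
grip_force: 34.7
```

jog_arm:
  increments:
    - [[0,0,0.01,0,0,0,255],[0,0,0.01,0,0,0,255],[0,0,0.008,0,0,0,255],[0,0,0,0,0,0,255]]

```text
clock: 31.65
tcp_pos: [0.4955, -0.3416, 0.0428]
orientation: [-0.003, -0.04, 0.999, 0.002]
wrist_force: [0.5, 0.7, -0.8]
finger_gap: 0.0123
grip_force: 34.7
```

jog_arm:
  increments:
    - [[0,-0.008,0.008,0,0,0,255],[0,-0.008,0.008,0,0,0,255],[0,0,0.008,0,0,0,255],[0,0,0.006,0,0,0,255],[0,0,0,0,0,0,255]]

```text
clock: 32.15
tcp_pos: [0.4956, -0.3454, 0.035]
orientation: [-0.003, -0.04, 0.999, 0.002]
wrist_force: [0.0, 0.7, -1.2]
finger_gap: 0.0122
grip_force: 34.7
```

jog_arm:
  increments:
    - [[0,0,0.004,0,0,0,255],[0,0,0.004,0,0,0,255],[0,0,0,0,0,0,255]]

```text
clock: 32.45
tcp_pos: [0.4958, -0.3456, 0.0346]
orientation: [-0.003, -0.041, 0.999, 0.001]
wrist_force: [-2.9, 1.9, 7.9]
finger_gap: 0.0123
grip_force: 35.6
```

jog_arm:
  increments:
    - [[0,0,0,0,0,0,230],[0,0,0,0,0,0,160],[0,0,-0.004,0,0,0,130],[0,0,-0.02,0,0,0,120],[0,0,-0.06,0,0,0,120],[0,0,-0.1,0,0,0,120],[0,0,-0.16,0,0,0,120],[0,0,-0.16,0,0,0,120],[0,0,0,0,0,0,120]]

```text
clock: 33.35
tcp_pos: [0.4994, -0.3484, 0.166]
orientation: [0.001, -0.041, 0.999, -0.002]
wrist_force: [0.1, -0.5, -0.3]
finger_gap: 0.045
grip_force: 0.0
```

```bash
cat >> h.py <<'E'
def blobs(c,m,z,amin=6):
    n,l,st,ct=cv2.connectedComponentsWithStats(m.astype(np.uint8),connectivity=8)
    o=[]
    for k in range(1,n):
        if st[k,4]>=amin:
            ys,xs=np.nonzero(l==k);W=np.array([ray(c,(x,y),z)[:2] for x,y in zip(xs,ys)])
            q=W-W.mean(0);ev,v=np.linalg.eigh(q.T@q);a=v[:,1]
            o.append((st[k,4],ct[k].round(1),W.mean(0).round(4),round(float(np.degrees(np.arctan2(a[1],a[0]))%180),1)))
    return o
def barmask(c):
    i=c['pixels'].astype(int); m=(i.min(2)>95)&(np.ptp(i,axis=2)<45)
    m[:,:146]=0;m[:,216:]=0;m[:163]=0;m[240:]=0
    return cv2.morphologyEx(m.astype(np.uint8),cv2.MORPH_CLOSE,np.ones((3,3)))
E
python3 - <<'E'
from h import *
np.set_printoptions(precision=4,suppress=True)
b=cam('top','t10.png');i=b['pixels'].astype(int)
g=(i[...,1]>i[...,0]+30)&(i[...,1]>i[...,2]+25);g[:140]=0;g[200:]=0;g[:,:240]=0;g[:,:240]=0
print('green');[print(*x) for x in blobs(b,g,.061,3)]
print('bars');[print(*x) for x in blobs(b,barmask(b),.009)]
for n in('pair1','bar1_mid','bar2_mid'):
  for r in spotter.landmark_of(n,'top')[:6]: print(n,np.round(r['uv'],1),r['conf'],ray(b,r['uv'],.066 if n[0]=='p' else .011)[:2])
m2=cv2.imread('pics/t10.png')
cv2.imwrite('pics/st10.png',np.hstack([cv2.resize(m2[150:250,140:240],(400,400)),cv2.resize(m2[130:200,250:320],(400,400))]))
E
```

```text
green
24 [276.  170.2] [0.5701 0.03  ] 89.2
28 [292.  170.6] [ 0.5684 -0.0202] 93.5
30 [259.7 181.5] [0.5353 0.0817] 91.2
24 [308.5 182. ] [ 0.5316 -0.0716] 89.2
bars
131 [167.4 182.2] [0.5408 0.3842] 168.6
8 [147.9 180.5] [0.5471 0.4481] 175.2
7 [214. 180.] [0.5456 0.2316] 179.5
138 [167.9 215.6] [0.4315 0.3827] 173.2
8 [213.  209.5] [0.4492 0.2357] 179.5
134 [192.9 217.1] [0.4254 0.3013] 22.0
6 [146.  226.5] [0.3971 0.4542] 0.0
pair1 [275.9 173. ] 0.97 [0.561  0.0307]
pair1 [309.8 182.1] 0.91 [ 0.5309 -0.0751]
pair1 [293.9 168.8] 0.86 [ 0.5734 -0.026 ]
pair1 [259.  179.1] 0.79 [0.5426 0.0839]
pair1 [184.2 198.3] 0.3 [0.4858 0.3184]
bar1_mid [167.  181.9] 0.69 [0.5415 0.3851]
bar2_mid [124.6 213.2] 0.63 [0.4414 0.5232]
bar2_mid [120.  185.2] 0.62 [0.5329 0.5385]
bar2_mid [340.1 227.4] 0.62 [ 0.3852 -0.1773]
bar2_mid [167.8 217. ] 0.55 [0.427  0.3827]
```

View pics/st10.png

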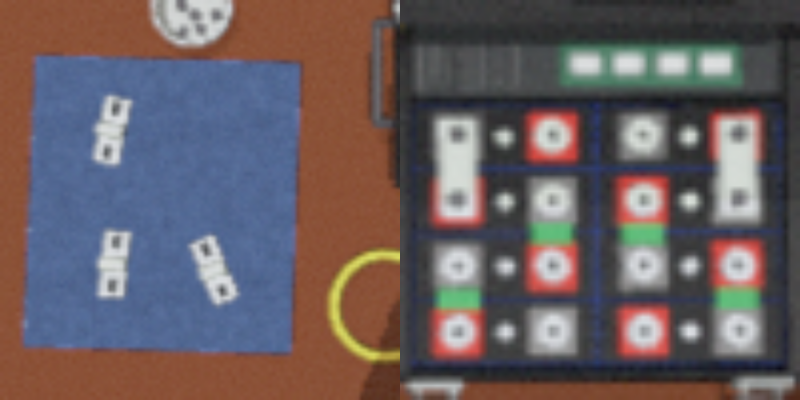

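```bash
python3 - <<'E'
from h import *
from scipy.optimize import least_squares
np.set_printoptions(precision=4,suppress=True)
for t in range(2):
    b=cam('top');i=b['pixels'].astype(float);w=i.min(2)
    c0=np.array([.5693,.004]);y0=-.018;obs=[]
    for px in(-.054,-.018,.018,.054):
        for py in(-.0765,-.0255,.0255,.0765):
            if px>0 and abs(py)>.05: continue
            W=c0+[px*np.cos(y0)-py*np.sin(y0),px*np.sin(y0)+py*np.cos(y0)]
            u=np.array(proj(b,[*W,.066]))
            for _ in range(4):
                x,y=np.meshgrid(np.arange(int(u[0])-5,int(u[0])+7),np.arange(int(u[1])-5,int(u[1])+7))
                k=np.clip(w[y,x]-120,0,None)*(np.hypot(x-u[0],y-u[1])<4)
                if k.sum()<50: break
                u=np.array([(k*x).sum(),(k*y).sum()])/k.sum()
            obs.append((px,py,*ray(b,u,.066)[:2]))
    o=np.array(obs)
    def f(p): c,s=np.cos(p[2]),np.sin(p[2]); return np.r_[p[0]+c*o[:,0]-s*o[:,1]*p[3]-o[:,2],p[1]+s*o[:,0]+c*o[:,1]*p[3]-o[:,3]]
    r=least_squares(f,[.57,.005,0,1],loss='soft_l1',f_scale=.001);print(r.x,np.abs(r.fun).max(),np.sqrt((r.fun**2).mean()))
E
```

```text
[ 0.5692  0.0045 -0.011   1.002 ] 0.000694596654460318 0.0003943764119919406
[ 0.5692  0.0045 -0.011   1.0022] 0.0007038871952931118 0.0003963327028559141
```

```bash
python3 - <<'E'
from h import *
ya=np.radians(78.6)
e=rows([([.47,.02,.19],tool(1.557,0),9,135),([.5408,.3842,.10],tool(ya,0),10,135)])
E
```

```text
[[-0.002,0.163,-0.013,0.0,-0.0,0.003,135],[0.0,0.163,-0.014,0.0,-0.0,0.003,135],[0.002,0.162,-0.013,0.0,-0.0,0.003,135],[0.003,0.163,-0.014,0.0,-0.0,0.003,135],[0.004,0.163,-0.013,0.0,-0.0,0.003,135],[0.006,0.163,-0.014,0.0,-0.0,0.003,135],[0.008,0.162,-0.013,0.0,-0.0,0.003,135],[0.009,0.163,-0.014,0.0,-0.0,0.003,135],[0.011,0.162,-0.013,0.0,-0.0,0.003,135],[-0.028,0.146,0.036,0.0,-0.0,0.006,135],[-0.025,0.146,0.037,0.0,-0.0,0.006,135],[-0.023,0.146,0.036,0.0,-0.0,0.006,135],[-0.02,0.147,0.037,0.0,-0.0,0.006,135],[-0.017,0.148,0.036,0.0,-0.0,0.006,135],[-0.014,0.147,0.037,0.0,-0.0,0.006,135],[-0.012,0.148,0.036,0.0,-0.0,0.006,135],[-0.008,0.148,0.036,0.0,-0.0,0.006,135],[-0.006,0.148,0.037,0.0,-0.0,0.006,135],[-0.003,0.149,0.036,0.0,-0.0,0.006,135]] 19
end [0.5407 0.3843 0.1001]
```

jog_arm:
  increments:
    - [[-0.002,0.163,-0.013,0,0,0.003,135],[0,0.163,-0.014,0,0,0.003,135],[0.002,0.162,-0.013,0,0,0.003,135],[0.003,0.163,-0.014,0,0,0.003,135],[0.004,0.163,-0.013,0,0,0.003,135],[0.006,0.163,-0.014,0,0,0.003,135],[0.008,0.162,-0.013,0,0,0.003,135],[0.009,0.163,-0.014,0,0,0.003,135],[0.011,0.162,-0.013,0,0,0.003,135],[-0.028,0.146,0.036,0,0,0.006,135],[-0.025,0.146,0.037,0,0,0.006,135],[-0.023,0.146,0.036,0,0,0.006,135],[-0.02,0.147,0.037,0,0,0.006,135],[-0.017,0.148,0.036,0,0,0.006,135],[-0.014,0.147,0.037,0,0,0.006,135],[-0.012,0.148,0.036,0,0,0.006,135],[-0.008,0.148,0.036,0,0,0.006,135],[-0.006,0.148,0.037,0,0,0.006,135],[-0.003,0.12,0.03,0,0,0.006,135],[0,0,0,0,0,0,135]]

```text
clock: 35.65
tcp_pos: [0.5392, 0.3791, 0.0984]
orientation: [-0.005, 0.094, 0.996, 0.001]
wrist_force: [-0.0, -0.3, -0.2]
finger_gap: 0.0402
grip_force: 0.0
```

```bash
python3 - <<'E'
from h import *
s=env.get_state();print(s['tcp_pos'],s['orientation'])
a=cam('scene')
for r in spotter.landmark_of('bar1_mid','scene')[:6]: print(np.round(r['uv'],1),round(r['conf'],2),ray(a,r['uv'],.011)[:2].round(4))
rows([([.5408,.3842,.03],tool(np.radians(78.6),0),6,135),([.5408,.3842,.009],tool(np.radians(78.6),0),4,135)])
E
```

```text
[0.53917946 0.37913323 0.09840332] [-4.85959408e-03  9.42221831e-02  9.95539205e-01  5.05525021e-04]
[309.7 209.5] 0.68 [0.404  0.1638]
[196.7 112.2] 0.66 [ 0.3167 -0.516 ]
[340.6 281.8] 0.47 [0.5396 0.3873]
[[-0.0,0.005,0.047,-0.0,-0.0,0.0,135],[-0.001,0.006,0.046,-0.0,-0.0,0.0,135],[-0.0,0.005,0.047,-0.0,-0.0,0.0,135],[-0.001,0.006,0.046,-0.0,-0.0,0.0,135],[-0.0,0.005,0.047,-0.0,-0.0,0.0,135],[-0.001,0.006,0.047,-0.0,-0.0,0.0,135],[-0.0,-0.0,0.021,-0.0,-0.001,0.001,135],[-0.0,-0.0,0.021,-0.0,-0.001,0.001,135],[-0.0,-0.0,0.021,-0.0,-0.001,0.001,135],[-0.0,-0.0,0.021,-0.0,-0.001,0.001,135]] 10
end [0.5408 0.3842 0.0089]
```

jog_arm:
  increments:
    - [[0,0.005,0.047,0,0,0,135],[-0.001,0.006,0.046,0,0,0,135],[0,0.005,0.047,0,0,0,135],[-0.001,0.006,0.046,0,0,0,135],[0,0.005,0.047,0,0,0,135],[-0.001,0.006,0.047,0,0,0,135],[0,0,0.021,0,-0.001,0.001,135],[0,0,0.021,0,-0.001,0.001,135],[0,0,0.021,0,-0.001,0.001,135],[0,0,0.02,0,-0.001,0.001,135],[0,0,0,0,0,0,135]]

```text
clock: 36.85
tcp_pos: [0.5418, 0.3844, 0.0105]
orientation: [0.003, 0.102, 0.995, 0.0]
wrist_force: [-0.2, 0.2, -0.0]
finger_gap: 0.0403
grip_force: 0.0
```

jog_arm:
  increments:
    - [[0,0,0,0,0,0,165],[0,0,0,0,0,0,190],[0,0,0,0,0,0,215],[0,0,0,0,0,0,240],[0,0,0,0,0,0,255],[0,0,0,0,0,0,255]]
  force: 30

```text
clock: 37.45
tcp_pos: [0.5427, 0.3847, 0.0117]
orientation: [0.003, 0.102, 0.995, 0.001]
wrist_force: [-0.7, -0.1, 3.9]
finger_gap: 0.0183
grip_force: 29.7
```

```bash
python3 - <<'E'
from h import *
Q=tool(1.560,0);s=env.get_state();p=np.array(s['tcp_pos'])
e=rows([(p+[0,0,.02],q2R(s['orientation']),3,255),(p+[-.01,-.02,.13],tool(1.40,0),6,255),([.51,.16,.15],tool(1.5,0),6,255),([.5704,-.021,.13],Q,5,255)])
E
```

```text
[[-0.0,0.0,-0.027,0.0,0.0,0.0,255],[-0.0,0.0,-0.026,0.0,0.0,0.0,255],[-0.001,0.0,-0.027,0.0,0.0,0.0,255],[0.003,-0.014,-0.073,0.0,0.0,-0.002,255],[0.004,-0.014,-0.074,0.0,0.0,-0.002,255],[0.003,-0.015,-0.073,0.0,0.0,-0.002,255],[0.004,-0.014,-0.074,0.0,0.0,-0.002,255],[0.004,-0.014,-0.073,0.0,0.0,-0.002,255],[0.004,-0.014,-0.073,0.0,0.0,-0.002,255],[-0.008,-0.137,-0.006,0.0,0.0,-0.005,255],[-0.006,-0.137,-0.006,0.0,0.0,-0.005,255],[-0.003,-0.138,-0.005,0.0,0.0,-0.005,255],[-0.002,-0.137,-0.006,0.0,0.0,-0.005,255],[0.001,-0.137,-0.006,0.0,0.0,-0.005,255],[0.003,-0.137,-0.006,0.0,0.0,-0.005,255],[-0.059,-0.141,0.016,0.0,0.0,-0.004,255],[-0.056,-0.142,0.016,0.0,0.0,-0.004,255],[-0.055,-0.142,0.017,0.0,0.0,-0.004,255],[-0.054,-0.143,0.016,0.0,0.0,-0.004,255],[-0.051,-0.144,0.016,0.0,0.0,-0.004,255]] 20
end [ 0.5704 -0.021   0.1301]
```

jog_arm:
  increments:
    - [[0,0,-0.027,0,0,0,255],[0,0,-0.026,0,0,0,255],[0,0,-0.027,0,0,0,255],[0.003,-0.014,-0.073,0,0,-0.002,255],[0.004,-0.014,-0.074,0,0,-0.002,255],[0.003,-0.015,-0.073,0,0,-0.002,255],[0.004,-0.014,-0.074,0,0,-0.002,255],[0.004,-0.014,-0.073,0,0,-0.002,255],[0.004,-0.014,-0.073,0,0,-0.002,255],[-0.008,-0.137,-0.006,0,0,-0.005,255],[-0.006,-0.137,-0.006,0,0,-0.005,255],[-0.003,-0.138,-0.005,0,0,-0.005,255],[-0.002,-0.137,-0.006,0,0,-0.005,255],[0.001,-0.137,-0.006,0,0,-0.005,255],[0.003,-0.137,-0.006,0,0,-0.005,255],[-0.059,-0.141,0.016,0,0,-0.004,255],[-0.056,-0.142,0.016,0,0,-0.004,255],[-0.055,-0.142,0.017,0,0,-0.004,255],[-0.054,-0.143,0.016,0,0,-0.004,255],[-0.051,-0.13,0.016,0,0,-0.004,255]]

```text
clock: 39.45
tcp_pos: [0.5703, -0.0194, 0.1302]
orientation: [0.003, 0.005, 1.0, 0.0]
wrist_force: [1.1, 0.1, 0.3]
finger_gap: 0.0187
grip_force: 29.4
```

jog_arm:
  increments:
    - [[0,0,0,0,0,0,255],[0,0,0,0,0,0,255]]

```text
clock: 39.65
tcp_pos: [0.5698, -0.0183, 0.1297]
orientation: [0.003, 0.006, 1.0, 0.0]
wrist_force: [-0.5, 0.1, 0.5]
finger_gap: 0.0186
grip_force: 29.4
```

```bash
python3 - <<'E'
from h import *
s=env.get_state();print(s['tcp_pos'],s['orientation'],s['finger_gap'],q2R(s['orientation']).as_matrix().round(3)[:,2])
rows([([.5704,-.021,.078],tool(1.56,0),8,255)])
E
```

```text
[ 0.56976405 -0.0182782   0.1297451 ] [2.86963187e-03 6.04448266e-03 9.99977535e-01 3.97507972e-04] 0.0185679464572712 [ 0.006  0.001 -1.   ]
[[-0.0,-0.001,0.026,0.0,0.0,-0.0,255],[-0.0,-0.002,0.026,0.0,0.0,-0.0,255],[-0.001,-0.001,0.026,0.0,0.0,-0.0,255],[0.0,-0.002,0.025,0.0,0.0,-0.0,255],[0.0,-0.001,0.026,0.0,0.0,-0.0,255],[-0.0,-0.001,0.026,0.0,0.0,-0.0,255],[-0.0,-0.002,0.026,0.0,0.0,-0.0,255],[-0.0,-0.001,0.026,0.0,0.0,-0.0,255]] 8
end [ 0.5703 -0.021   0.078 ]
```

jog_arm:
  increments:
    - [[0,-0.001,0.026,0,0,0,255],[0,-0.002,0.026,0,0,0,255],[-0.001,-0.001,0.026,0,0,0,255],[0,-0.002,0.025,0,0,0,255],[0,-0.001,0.026,0,0,0,255],[0,-0.001,0.026,0,0,0,255],[0,-0.002,0.026,0,0,0,255],[0,-0.001,0.026,0,0,0,255],[0,0,0,0,0,0,255]]

```text
clock: 40.55
tcp_pos: [0.5697, -0.0203, 0.0767]
orientation: [0.002, 0.005, 1.0, 0.0]
wrist_force: [-0.5, -0.5, 0.4]
finger_gap: 0.0185
grip_force: 29.4
```

jog_arm:
  increments:
    - [[0,0,0.005,0,0,0,255],[0,0,0.005,0,0,0,255],[0,0,0.004,0,0,0,255],[0,0,0,0,0,0,255]]

```text
clock: 40.95
tcp_pos: [0.5705, -0.0203, 0.0744]
orientation: [0.003, 0.005, 1.0, 0.0]
wrist_force: [-1.1, 0.3, -1.3]
finger_gap: 0.0182
grip_force: 29.4
```

jog_arm:
  increments:
    - [[0,-0.003,0.003,0,0,0,255],[0,0,0.003,0,0,0,255],[0,0,0,0,0,0,255]]

```text
clock: 41.25
tcp_pos: [0.5706, -0.0212, 0.0737]
orientation: [0.003, 0.005, 1.0, 0.0]
wrist_force: [-2.5, -0.0, 4.1]
finger_gap: 0.0186
grip_force: 29.9
```

jog_arm:
  increments:
    - [[0,0,0,0,0,0,205],[0,0,0,0,0,0,190],[0,0,0,0,0,0,176],[0,0,0,0,0,0,176],[0,0,-0.02,0,0,0,176],[0,0,-0.04,0,0,0,176],[0,0,-0.1,0,0,0,176],[0.04,0.02,-0.14,0,0,0,176],[0.12,0.06,-0.06,0,0,0,176],[0.16,0.1,0,0,0,0,176],[0.04,0.16,0,0,0,0,150],[0,0.18,0,0,0,0,150],[0,0.18,0,0,0,0,135],[0,0.18,0,0,0,0,135],[0,0,0,0,0,0,135]]

```text
clock: 42.75
tcp_pos: [0.4821, 0.2044, 0.1636]
orientation: [0.004, 0.002, 1.0, 0.001]
wrist_force: [-1.1, -0.8, -0.2]
finger_gap: 0.04
grip_force: 0.0
```

```bash
cat >> h.py <<'E'
def placed(c,px,py,w=12):
    # white blob near world point at z=.072
    u=np.array(proj(c,[px,py,.07])).round().astype(int);i=c['pixels'].astype(int)
    m=np.zeros(i.shape[:2],bool);m[u[1]-w:u[1]+w+1,u[0]-4:u[0]+5]=1
    m&=(i.min(2)>120)&(np.ptp(i,axis=2)<50); m=cv2.morphologyEx(m.astype(np.uint8),cv2.MORPH_CLOSE,np.ones((3,3)))
    return blobs(c,m,.070,15)
E
python3 - <<'E'
from h import *
s=env.get_state();print(s['tcp_pos'],s['orientation'])
b=cam('top','t11.png')
print('placed',placed(b,.5689,-.021))
[print(*x) for x in blobs(b,barmask(b),.009) if x[0]>50]
m2=cv2.imread('pics/t11.png')
cv2.imwrite('pics/st11.png',np.hstack([cv2.resize(m2[150:250,140:240],(400,400)),cv2.resize(m2[130:200,250:320],(400,400))]))
E
```

```text
[0.48211204 0.20443923 0.16356288] [0.00407153 0.00181277 0.99998933 0.00121784]
placed [(np.int32(136), array([292.7, 170.9]), array([ 0.5666, -0.0219]), 175.5)]
3710 [188.1 204.7] [0.4663 0.3167] 6.7
```

View pics/st11.png

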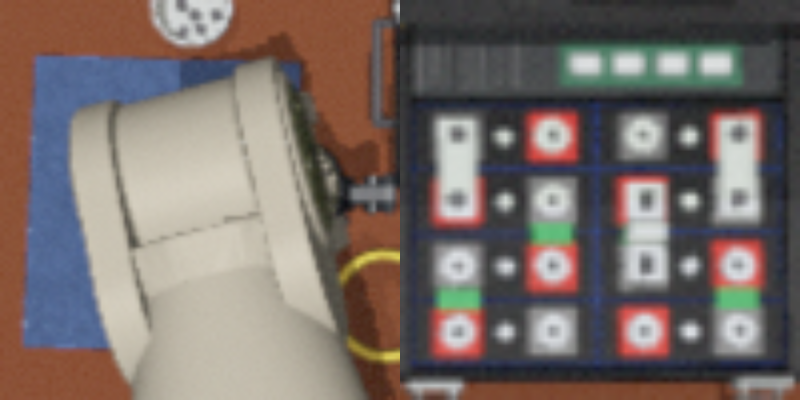

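The first bar sits across its terminals: its holes at crop (646,200) and (646,265), against terminals at (642,200) and (643,265). The mat is hidden from the top view, so I'll check the remaining bars from the scene camera.

```bash
python3 - <<'E'
from h import *
a=cam('scene');i=a['pixels'].astype(int);m=(i.min(2)>95)&(np.ptp(i,axis=2)<45)
n,l,st,ct=cv2.connectedComponentsWithStats(cv2.morphologyEx(m.astype(np.uint8),cv2.MORPH_CLOSE,np.ones((3,3))))
for k in range(1,n):
    p=ray(a,ct[k],.010)
    if 30<st[k,4]<500 and .36<p[0]<.6 and .22<p[1]<.46: print(st[k,4],ct[k].round(1),p.round(4),blobs(a,l==k,.010)[0][3])
Q=tool(np.radians(83.2),0)
e=rows([([.4315,.3827,.10],Q,7,135)])
E
```

```text
141 [342.4 240.7] [0.429  0.3035 0.01  ] 22.0
166 [366.2 259.4] [0.4345 0.3842 0.01  ] 176.4
[[0.03,0.104,0.036,0.0,0.0,0.005,135],[0.031,0.103,0.036,0.0,0.0,0.005,135],[0.033,0.103,0.036,0.0,0.0,0.005,135],[0.035,0.102,0.035,0.0,0.0,0.005,135],[0.036,0.102,0.036,0.0,0.0,0.005,135],[0.038,0.101,0.036,0.0,0.0,0.005,135],[0.04,0.1,0.036,0.0,0.0,0.005,135]] 7
end [0.4315 0.3827 0.1   ]
```

jog_arm:
  increments:
    - [[0.03,0.104,0.036,0,0,0.005,135],[0.031,0.103,0.036,0,0,0.005,135],[0.033,0.103,0.036,0,0,0.005,135],[0.035,0.102,0.035,0,0,0.005,135],[0.036,0.102,0.036,0,0,0.005,135],[0.038,0.101,0.036,0,0,0.005,135],[0.03,0.09,0.03,0,0,0.005,135],[0,0,0,0,0,0,135],[0,0,0,0,0,0,135]]

```text
clock: 43.75
tcp_pos: [0.4346, 0.3779, 0.101]
orientation: [0.003, 0.06, 0.998, -0.0]
wrist_force: [-0.1, -0.1, -1.0]
finger_gap: 0.0402
grip_force: 0.0
```

```bash
python3 - <<'E'
from h import *
s=env.get_state();print(s['tcp_pos'],s['orientation'])
rows([([.4318,.3830,.032],tool(np.radians(83.5),0),6,135),([.4318,.3830,.010],tool(np.radians(83.5),0),4,135)])
E
```

```text
[0.43463409 0.37790051 0.10098235] [ 2.91448572e-03  6.03004248e-02  9.98176013e-01 -1.12289945e-04]
[[0.003,0.003,0.046,0.0,0.0,-0.0,135],[0.002,0.003,0.046,0.0,0.0,-0.0,135],[0.003,0.003,0.046,0.0,0.0,-0.0,135],[0.002,0.004,0.046,0.0,0.0,-0.0,135],[0.003,0.003,0.046,0.0,0.0,-0.0,135],[0.002,0.003,0.046,0.0,0.0,-0.0,135],[0.0,-0.0,0.022,0.0,0.0,-0.001,135],[0.0,-0.0,0.022,0.0,0.0,-0.001,135],[0.001,-0.0,0.022,0.0,0.0,-0.001,135],[-0.0,-0.0,0.022,0.0,0.0,-0.001,135]] 10
end [0.4318 0.383  0.01  ]
```

jog_arm:
  increments:
    - [[0.003,0.003,0.046,0,0,0,135],[0.002,0.003,0.046,0,0,0,135],[0.003,0.003,0.046,0,0,0,135],[0.002,0.004,0.046,0,0,0,135],[0.003,0.003,0.046,0,0,0,135],[0.002,0.003,0.046,0,0,0,135],[0,0,0.022,0,0,0,135],[0,0,0.022,0,0,0,135],[0,0,0.022,0,0,0,135],[0,0,0.02,0,0,0,135],[0,0,0,0,0,0,135],[0,0,0,0,0,0,135]]

```text
clock: 44.95
tcp_pos: [0.4317, 0.3843, 0.0105]
orientation: [0.003, 0.06, 0.998, 0.0]
wrist_force: [0.5, 1.0, 0.0]
finger_gap: 0.0403
grip_force: 0.0
```

jog_arm:
  increments:
    - [[0,0,0,0,0,0,165],[0,0,0,0,0,0,190],[0,0,0,0,0,0,215],[0,0,0,0,0,0,240],[0,0,0,0,0,0,255],[0,0,0,0,0,0,255]]
  force: 30

```text
clock: 45.55
tcp_pos: [0.4319, 0.3845, 0.0109]
orientation: [0.003, 0.06, 0.998, 0.001]
wrist_force: [0.1, -0.5, 4.8]
finger_gap: 0.0188
grip_force: 29.6
```

```bash
python3 - <<'E'
from h import *
s=env.get_state();p=np.array(s['tcp_pos']);q=q2R(s['orientation']);off=q.inv().apply(np.array([.4318,.3830,.01])-p)[0];print(p,s['finger_gap'],'bar off along tool x',off)
Q=tool(1.560,0);t=np.array([.5324,-.0712,.13])+off*np.array([1,0,0])*.8
e=rows([(p+[0,0,.02],q,3,255),(p+[.01,-.02,.13],tool(1.48,0),6,255),([.475,.12,.15],tool(1.5,0),7,255)])
e=rows([(t,Q,7,255)],e);print(t)
E
```

```text
[0.43193837 0.38450235 0.01090577] 0.018826160517614838 bar off along tool x -3.647744843842197e-05
[[-0.0,0.0,-0.027,0.0,0.0,0.0,255],[-0.0,0.0,-0.026,0.0,0.0,0.0,255],[-0.001,0.0,-0.027,0.0,0.0,0.0,255],[-0.009,-0.012,-0.073,0.0,0.0,-0.002,255],[-0.008,-0.013,-0.074,0.0,0.0,-0.002,255],[-0.009,-0.012,-0.073,0.0,0.0,-0.002,255],[-0.008,-0.012,-0.073,0.0,0.0,-0.002,255],[-0.008,-0.013,-0.073,0.0,0.0,-0.002,255],[-0.009,-0.013,-0.074,0.0,0.0,-0.002,255],[-0.03,-0.138,-0.005,0.0,0.0,-0.001,255],[-0.03,-0.137,-0.005,0.0,0.0,-0.001,255],[-0.03,-0.138,-0.005,0.0,0.0,-0.001,255],[-0.029,-0.138,-0.006,0.0,0.0,-0.001,255],[-0.028,-0.138,-0.005,0.0,0.0,-0.001,255],[-0.028,-0.138,-0.005,0.0,0.0,-0.001,255],[-0.028,-0.138,-0.005,0.0,0.0,-0.001,255]] 16
end [0.475  0.1201 0.15  ]
[[-0.039,-0.107,0.012,0.0,0.0,-0.002,255],[-0.039,-0.108,0.011,0.0,0.0,-0.002,255],[-0.038,-0.107,0.012,0.0,0.0,-0.002,255],[-0.037,-0.108,0.011,0.0,0.0,-0.002,255],[-0.036,-0.108,0.012,0.0,0.0,-0.002,255],[-0.036,-0.108,0.011,0.0,0.0,-0.002,255],[-0.035,-0.109,0.012,0.0,0.0,-0.002,255]] 7
end [ 0.5323 -0.0712  0.1299]
[ 0.53237082 -0.0712      0.13      ]
```

jog_arm:
  increments:
    - [[0,0,-0.027,0,0,0,255],[0,0,-0.026,0,0,0,255],[0,0,-0.027,0,0,0,255],[-0.009,-0.012,-0.073,0,0,-0.002,255],[-0.008,-0.013,-0.074,0,0,-0.002,255],[-0.009,-0.012,-0.073,0,0,-0.002,255],[-0.008,-0.012,-0.073,0,0,-0.002,255],[-0.008,-0.013,-0.073,0,0,-0.002,255],[-0.009,-0.013,-0.074,0,0,-0.002,255],[-0.03,-0.138,-0.005,0,0,-0.001,255],[-0.03,-0.137,-0.005,0,0,-0.001,255],[-0.03,-0.138,-0.005,0,0,-0.001,255],[-0.029,-0.138,-0.006,0,0,-0.001,255],[-0.028,-0.138,-0.005,0,0,-0.001,255],[-0.028,-0.138,-0.005,0,0,-0.001,255],[-0.028,-0.138,-0.005,0,0,-0.001,255]]

```text
clock: 47.15
tcp_pos: [0.4746, 0.1186, 0.1502]
orientation: [0.003, 0.03, 1.0, 0.0]
wrist_force: [0.1, -0.1, -0.0]
finger_gap: 0.0185
grip_force: 29.4
```

jog_arm:
  increments:
    - [[-0.039,-0.107,0.012,0,0,-0.002,255],[-0.039,-0.108,0.011,0,0,-0.002,255],[-0.038,-0.107,0.012,0,0,-0.002,255],[-0.037,-0.108,0.011,0,0,-0.002,255],[-0.036,-0.108,0.012,0,0,-0.002,255],[-0.036,-0.108,0.011,0,0,-0.002,255],[-0.035,-0.109,0.012,0,0,-0.002,255],[0,0,0,0,0,0,255],[0,0,0,0,0,0,255]]

```text
clock: 48.05
tcp_pos: [0.5316, -0.0717, 0.1297]
orientation: [0.003, 0.009, 1.0, 0.0]
wrist_force: [-0.0, 0.9, -0.5]
finger_gap: 0.0183
grip_force: 29.4
```

```bash
python3 - <<'E'
from h import *
s=env.get_state();print(s['tcp_pos'],s['orientation'],s['finger_gap'])
rows([([.5324,-.0712,.078],tool(1.56,0),8,255)])
E
```

```text
[ 0.53156227 -0.07169266  0.12969881] [2.79846118e-03 8.93289124e-03 9.99956082e-01 4.54581811e-04] 0.01826321555751408
[[-0.0,0.0,0.026,0.0,0.0,-0.0,255],[-0.001,0.0,0.026,0.0,0.0,-0.0,255],[0.0,0.001,0.026,0.0,0.0,-0.0,255],[-0.0,-0.0,0.025,0.0,0.0,-0.0,255],[-0.0,0.0,0.026,0.0,0.0,-0.0,255],[-0.001,0.0,0.026,0.0,0.0,-0.0,255],[0.0,0.001,0.026,0.0,0.0,-0.0,255],[-0.0,-0.0,0.026,0.0,0.0,-0.0,255]] 8
end [ 0.5324 -0.0712  0.078 ]
```

jog_arm:
  increments:
    - [[0,0,0.026,0,0,-0.002,255],[-0.001,0,0.026,0,0,0,255],[0,0.001,0.026,0,0,0,255],[0,0,0.025,0,0,0,255],[0,0,0.026,0,0,0,255],[-0.001,0,0.026,0,0,0,255],[0,0.001,0.026,0,0,0,255],[0,0,0.026,0,0,0,255],[0,0,0.004,0,0,0,255],[0,0,0.004,0,0,0,255],[0,0,0,0,0,0,255],[0,0,0,0,0,0,255]]

```text
clock: 49.25
tcp_pos: [0.5329, -0.0709, 0.0762]
orientation: [0.003, 0.005, 1.0, 0.0]
wrist_force: [-0.6, -0.3, 0.2]
finger_gap: 0.0186
grip_force: 29.4
```

jog_arm:
  increments:
    - [[0,0,0.004,0,0,0,255],[0,0,0.004,0,0,0,255],[0,0,0.004,0,0,0,255],[0,0,0.003,0,0,0,255],[0,0,0,0,0,0,255]]

```text
clock: 49.75
tcp_pos: [0.5327, -0.0709, 0.0729]
orientation: [0.003, 0.005, 1.0, 0.0]
wrist_force: [-2.5, -0.4, 6.3]
finger_gap: 0.0188
grip_force: 30.0
```

jog_arm:
  increments:
    - [[0,0,0,0,0,0,205],[0,0,0,0,0,0,190],[0,0,0,0,0,0,176],[0,0,0,0,0,0,176],[0,0,-0.02,0,0,0,176],[0,0,-0.04,0,0,0,176],[0,0,-0.1,0,0,0,176],[0.04,-0.02,-0.16,0,0,0,176],[0.1,-0.08,-0.14,0,0,0,150],[0.12,-0.12,-0.04,0,0,0,150],[0.06,-0.12,0,0,0,0,135],[0,0,0,0,0,0,135]]

```text
clock: 50.95
tcp_pos: [0.4501, -0.1579, 0.1985]
orientation: [0.004, 0.007, 1.0, -0.001]
wrist_force: [-0.6, 0.9, 0.3]
finger_gap: 0.0402
grip_force: 0.0
```

```bash
python3 - <<'E'
from h import *
s=env.get_state();print(s['tcp_pos'],s['orientation'])
b=cam('top','t12.png')
print('placed',placed(b,.5689,-.021),placed(b,.5324,-.0717))
[print(*x) for x in blobs(b,barmask(b),.009) if x[0]>50]
m2=cv2.imread('pics/t12.png')
cv2.imwrite('pics/st12.png',np.hstack([cv2.resize(m2[150:250,140:240],(400,400)),cv2.resize(m2[130:200,250:320],(400,400))]))
E
```

```text
[ 0.45009849 -0.15788728  0.19848847] [ 0.00412624  0.00712245  0.99996561 -0.00100771]
placed [(np.int32(137), array([292.7, 170.9]), array([ 0.5667, -0.0218]), 175.5)] [(np.int32(117), array([308.8, 181.8]), array([ 0.5316, -0.0715]), 0.4)]
133 [192.9 217.1] [0.4253 0.3014] 22.3
```

View pics/st12.png

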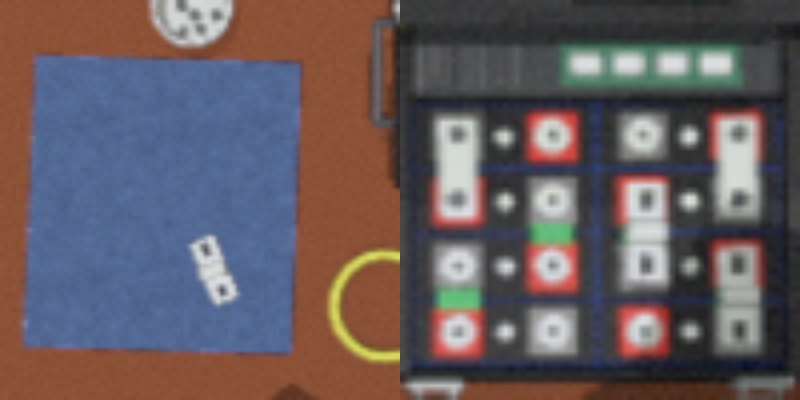

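Both placed bars look right, at right-crop (645,232) and (738,297), and the third bar is unmoved at left-crop (213,270). Now I pick that one up.

```bash
python3 - <<'E'
from h import *
Q=tool(np.radians(112.2),0)
e=rows([([.42,.10,.18],tool(1.7,0),7,135),([.4253,.3014,.11],Q,7,135)])
E
```

```text
[[0.02,0.146,0.01,-0.0,0.0,-0.006,135],[0.016,0.147,0.01,-0.0,0.0,-0.006,135],[0.014,0.147,0.01,-0.0,0.0,-0.006,135],[0.012,0.147,0.01,-0.0,0.0,-0.006,135],[0.008,0.148,0.01,-0.0,0.0,-0.006,135],[0.006,0.147,0.01,-0.0,0.0,-0.006,135],[0.003,0.148,0.01,-0.0,0.0,-0.006,135],[-0.016,0.114,0.04,-0.0,0.0,-0.012,135],[-0.021,0.113,0.04,-0.0,0.0,-0.012,135],[-0.025,0.113,0.04,-0.0,0.0,-0.012,135],[-0.029,0.111,0.04,-0.0,0.0,-0.012,135],[-0.033,0.11,0.04,-0.0,0.0,-0.012,135],[-0.038,0.109,0.04,-0.0,0.0,-0.012,135],[-0.041,0.108,0.04,-0.0,0.0,-0.012,135]] 14
end [0.4252 0.3015 0.11  ]
```

jog_arm:
  increments:
    - [[0.02,0.146,0.01,0,0,-0.006,135],[0.016,0.147,0.01,0,0,-0.006,135],[0.014,0.147,0.01,0,0,-0.006,135],[0.012,0.147,0.01,0,0,-0.006,135],[0.008,0.148,0.01,0,0,-0.006,135],[0.006,0.147,0.01,0,0,-0.006,135],[0.003,0.148,0.01,0,0,-0.006,135],[-0.016,0.114,0.04,0,0,-0.012,135],[-0.021,0.113,0.04,0,0,-0.012,135],[-0.025,0.113,0.04,0,0,-0.012,135],[-0.029,0.111,0.04,0,0,-0.012,135],[-0.033,0.11,0.04,0,0,-0.012,135],[-0.038,0.109,0.04,0,0,-0.012,135],[-0.041,0.108,0.04,0,0,-0.012,135],[0,0,0,0,0,0,135],[0,0,0,0,0,0,135]]

```text
clock: 52.6
tcp_pos: [0.4231, 0.3039, 0.1088]
orientation: [0.002, -0.193, 0.981, -0.001]
wrist_force: [0.2, 0.8, 0.9]
finger_gap: 0.0399
grip_force: 0.0
```

```bash
python3 - <<'E'
from h import *
s=env.get_state();print(s['tcp_pos'],s['orientation'])
a=cam('scene');i=a['pixels'].astype(int);m=(i.min(2)>95)&(np.ptp(i,axis=2)<45)
n,l,st,ct=cv2.connectedComponentsWithStats(cv2.morphologyEx(m.astype(np.uint8),cv2.MORPH_CLOSE,np.ones((3,3))))
for k in range(1,n):
    p=ray(a,ct[k],.010)
    if 20<st[k,4]<500 and .34<p[0]<.62 and .2<p[1]<.48: print(st[k,4],ct[k].round(1),p.round(4),blobs(a,l==k,.010)[0][3])
Q=tool(np.radians(112.2),0)
rows([([.4253,.3010,.032],Q,6,135),([.4253,.3010,.011],Q,4,135)])
E
```

```text
[0.42314249 0.30388251 0.10882351] [ 2.44879706e-03 -1.92750142e-01  9.81244616e-01 -6.24297375e-04]
130 [342.3 240.9] [0.4299 0.3038 0.01  ] 22.7
[[-0.0,-0.002,0.051,-0.0,0.0,-0.0,135],[-0.001,-0.002,0.052,-0.0,0.0,-0.0,135],[0.0,-0.001,0.051,-0.0,0.0,-0.0,135],[-0.0,-0.002,0.052,-0.0,0.0,-0.0,135],[-0.001,-0.002,0.051,-0.0,0.0,-0.0,135],[0.0,-0.002,0.052,-0.0,0.0,-0.0,135],[0.0,0.0,0.021,-0.0,0.0,-0.0,135],[0.0,0.0,0.021,-0.0,0.0,-0.0,135],[0.0,0.0,0.021,-0.0,0.0,-0.0,135],[0.0,0.001,0.021,-0.0,0.0,-0.0,135]] 10
end [0.4254 0.3011 0.0109]
```

jog_arm:
  increments:
    - [[0,-0.002,0.051,0,0,0,135],[-0.001,-0.002,0.052,0,0,0,135],[0,-0.001,0.051,0,0,0,135],[0,-0.002,0.052,0,0,0,135],[-0.001,-0.002,0.051,0,0,0,135],[0,-0.002,0.052,0,0,0,135],[0,0,0.021,0,0,0,135],[0,0,0.021,0,0,0,135],[0,0,0.021,0,0,0,135],[0,0,0.02,0,0,0,135],[0,0,0,0,0,0,135],[0,0,0,0,0,0,135]]

```text
clock: 53.85
tcp_pos: [0.426, 0.3007, 0.0112]
orientation: [0.003, -0.192, 0.981, -0.0]
wrist_force: [0.6, -0.0, 0.4]
finger_gap: 0.0403
grip_force: 0.0
```

jog_arm:
  increments:
    - [[0,0,0,0,0,0,165],[0,0,0,0,0,0,190],[0,0,0,0,0,0,215],[0,0,0,0,0,0,240],[0,0,0,0,0,0,255],[0,0,0,0,0,0,255]]
  force: 30

```text
clock: 54.45
tcp_pos: [0.4263, 0.3009, 0.0115]
orientation: [0.003, -0.192, 0.981, -0.0]
wrist_force: [-1.5, 0.2, 6.1]
finger_gap: 0.0187
grip_force: 29.6
```

```bash
python3 - <<'E'
from h import *
s=env.get_state();p=np.array(s['tcp_pos']);q=q2R(s['orientation']);off=q.inv().apply(np.array([.4253,.3014,.01])-p)[0];print(p,s['finger_gap'],'bar off along tool x',off)
Q=tool(1.560,0);t=np.array([.5340,.0815,.13])+off*np.array([1,0,0])
e=rows([(p+[0,0,.02],q,3,255),(p+[.01,-.02,.13],tool(1.85,0),6,255),(t+[-.03,.04,.01],Q,8,255)])
e=rows([(t,Q,3,255)],e);print(t)
E
```

```text
[0.42627294 0.30085619 0.01152041] 0.0186511249873932 bar off along tool x 0.0007066153540916091
[[-0.0,-0.0,-0.027,0.0,0.0,0.0,255],[-0.0,-0.0,-0.026,0.0,0.0,0.0,255],[-0.001,-0.0,-0.027,0.0,0.0,0.0,255],[-0.002,-0.015,-0.073,-0.0,0.0,0.006,255],[-0.001,-0.015,-0.074,-0.0,0.0,0.006,255],[-0.003,-0.015,-0.073,-0.0,0.0,0.006,255],[-0.002,-0.015,-0.073,-0.0,0.0,0.006,255],[-0.003,-0.015,-0.073,-0.0,0.0,0.006,255],[-0.003,-0.015,-0.074,-0.0,0.0,0.006,255],[-0.011,-0.086,0.001,-0.0,0.0,0.011,255],[-0.015,-0.085,0.001,-0.0,0.0,0.011,255],[-0.017,-0.085,0.001,-0.0,0.0,0.011,255],[-0.02,-0.084,0.001,-0.0,0.0,0.011,255],[-0.024,-0.084,0.001,-0.0,0.0,0.011,255],[-0.026,-0.083,0.001,-0.0,0.0,0.011,255],[-0.028,-0.081,0.001,-0.0,0.0,0.011,255],[-0.032,-0.081,0.001,-0.0,0.0,0.011,255]] 17
end [0.5047 0.1215 0.1399]
[[-0.04,-0.053,0.013,0.0,0.001,0.001,255],[-0.041,-0.053,0.014,0.0,0.001,0.001,255],[-0.04,-0.053,0.013,0.0,0.001,0.001,255]] 3
end [0.5347 0.0815 0.13  ]
[0.53470662 0.0815     0.13      ]
```

jog_arm:
  increments:
    - [[0,0,-0.027,0,0,0,255],[0,0,-0.026,0,0,0,255],[0,0,-0.027,0,0,0,255],[-0.002,-0.015,-0.073,0,0,0.006,255],[-0.001,-0.015,-0.074,0,0,0.006,255],[-0.003,-0.015,-0.073,0,0,0.006,255],[-0.002,-0.015,-0.073,0,0,0.006,255],[-0.003,-0.015,-0.073,0,0,0.006,255],[-0.003,-0.015,-0.074,0,0,0.006,255],[-0.011,-0.086,0.001,0,0,0.011,255],[-0.015,-0.085,0.001,0,0,0.011,255],[-0.017,-0.085,0.001,0,0,0.011,255],[-0.02,-0.084,0.001,0,0,0.011,255],[-0.024,-0.084,0.001,0,0,0.011,255],[-0.026,-0.083,0.001,0,0,0.011,255],[-0.028,-0.081,0.001,0,0,0.011,255],[-0.032,-0.081,0.001,0,0,0.011,255]]

```text
clock: 56.15
tcp_pos: [0.5045, 0.1204, 0.14]
orientation: [0.003, 0.003, 1.0, 0.0]
wrist_force: [-0.1, 0.3, 0.0]
finger_gap: 0.0186
grip_force: 29.4
```

jog_arm:
  increments:
    - [[-0.04,-0.053,0.013,0,0,0.001,255],[-0.041,-0.053,0.014,0,0,0.001,255],[-0.04,-0.053,0.013,0,0,0.001,255],[0,0,0,0,0,0,255],[0,0,0,0,0,0,255]]

```text
clock: 56.65
tcp_pos: [0.5342, 0.0811, 0.1292]
orientation: [0.002, 0.007, 1.0, 0.0]
wrist_force: [-0.4, 0.0, -0.3]
finger_gap: 0.0184
grip_force: 29.4
```

```bash
python3 - <<'E'
from h import *
s=env.get_state();print(s['tcp_pos'],s['orientation'],s['finger_gap'])
rows([([.5347,.0815,.078],tool(1.56,0),8,255)])
E
```

```text
[0.53420933 0.08114563 0.12922969] [2.46226558e-03 6.79544245e-03 9.99973817e-01 3.53946442e-04] 0.018381200291692185
[[-0.0,0.0,0.026,0.0,0.0,-0.0,255],[-0.0,0.0,0.025,0.0,0.0,-0.0,255],[-0.0,0.0,0.026,0.0,0.0,-0.0,255],[-0.0,0.001,0.025,0.0,0.0,-0.0,255],[-0.001,-0.0,0.026,0.0,0.0,-0.0,255],[0.0,-0.0,0.026,0.0,0.0,-0.0,255],[0.0,0.0,0.025,0.0,0.0,-0.0,255],[0.0,0.0,0.026,0.0,0.0,-0.0,255]] 8
end [0.5347 0.0814 0.078 ]
```

jog_arm:
  increments:
    - [[0,0,0.026,0,0,0,255],[0,0,0.025,0,0,0,255],[0,0,0.026,0,0,0,255],[0,0.001,0.025,0,0,0,255],[-0.001,0,0.026,0,0,0,255],[0,0,0.026,0,0,0,255],[0,0,0.025,0,0,0,255],[0,0,0.026,0,0,0,255],[0,0,0.004,0,0,0,255],[0,0,0.004,0,0,0,255],[0,0,0,0,0,0,255],[0,0,0,0,0,0,255]]

```text
clock: 57.85
tcp_pos: [0.5351, 0.0815, 0.0767]
orientation: [0.003, 0.007, 1.0, 0.0]
wrist_force: [0.1, 0.9, 0.1]
finger_gap: 0.0184
grip_force: 29.4
```

jog_arm:
  increments:
    - [[0,0,0.004,0,0,0,255],[0,0,0.003,0,0,0,255],[0,0,0.003,0,0,0,255],[0,0,0,0,0,0,255]]

```text
clock: 58.25
tcp_pos: [0.5348, 0.0816, 0.0739]
orientation: [0.003, 0.007, 1.0, 0.0]
wrist_force: [-0.1, 0.2, -0.2]
finger_gap: 0.0183
grip_force: 29.4
```

jog_arm:
  increments:
    - [[0,0,0.003,0,0,0,255],[0,0,0.002,0,0,0,255],[0,0,0,0,0,0,255]]

```text
clock: 58.55
tcp_pos: [0.5349, 0.0816, 0.0735]
orientation: [0.003, 0.007, 1.0, 0.0]
wrist_force: [-2.8, -0.4, 5.9]
finger_gap: 0.0185
grip_force: 30.0
```

jog_arm:
  increments:
    - [[0,0,0,0,0,0,205],[0,0,0,0,0,0,190],[0,0,0,0,0,0,176],[0,0,0,0,0,0,176],[0,0,-0.02,0,0,0,176],[0,0,-0.04,0,0,0,176],[0,0,-0.1,0,0,0,176],[0.04,0.02,-0.16,0,0,0,176],[0.1,0.08,-0.14,0,0,0,150],[0.12,0.12,-0.04,0,0,0,150],[0.06,0.12,0,0,0,0,135],[0,0,0,0,0,0,135],[0,0,0,0,0,0,135]]

```text
clock: 59.85
tcp_pos: [0.4553, 0.1681, 0.1982]
orientation: [0.004, 0.006, 1.0, 0.0]
wrist_force: [0.2, -0.0, 0.6]
finger_gap: 0.0404
grip_force: 0.0
```

```bash
python3 - <<'E'
from h import *
s=env.get_state();print(s['tcp_pos'])
b=cam('top','t13.png');a=cam('scene','s13.png')
for p in((.5689,-.021),(.5324,-.0717),(.5340,.0815)): print(p,placed(b,*p))
m2=cv2.imread('pics/t13.png');m=cv2.imread('pics/s13.png')
cv2.imwrite('pics/st13.png',np.vstack([np.hstack([cv2.resize(m2[130:200,250:320],(400,300)),cv2.resize(m[60:290,140:420],(400,300))]),cv2.resize(m2[80:260,110:440],(800,300))]))
E
```

```text
[0.4553351  0.16810444 0.19819575]
(0.5689, -0.021) [(np.int32(138), array([292.7, 170.8]), array([ 0.5667, -0.0217]), 175.6)]
(0.5324, -0.0717) [(np.int32(141), array([308.5, 182.4]), array([ 0.53  , -0.0704]), 0.4)]
(0.534, 0.0815) [(np.int32(134), array([259.8, 181.2]), array([0.5358, 0.0814]), 1.7)]
```

View pics/st13.png

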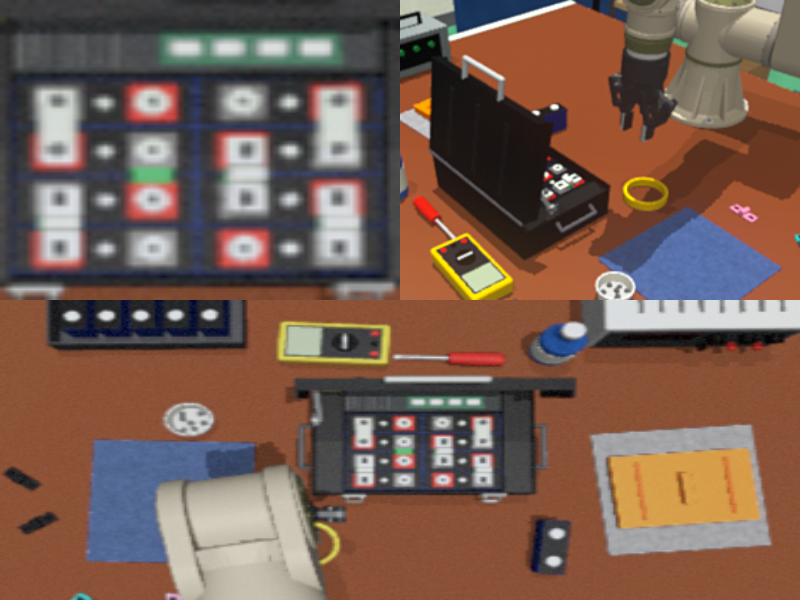

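The layout looks right: three bars in place, the lid propped, the cover on the mat, the bystanders unmoved. One finer check of the bars' centring, by their dark holes.

```bash
python3 - <<'E'
from h import *
b=cam('top');w=b['pixels'].astype(float).min(2)
def hole(px,py,z):
    u=np.array(proj(b,[px,py,z]))
    for _ in range(4):
        x,y=np.meshgrid(np.arange(int(u[0])-5,int(u[0])+7),np.arange(int(u[1])-5,int(u[1])+7))
        g=np.hypot(x-u[0],y-u[1])<2.6; hi=np.percentile(w[y,x][g],75)
        k=np.clip(hi-w[y,x],0,None)*g; u=np.array([(k*x).sum(),(k*y).sum()])/k.sum()
    return ray(b,u,z)[:2]
yw=-.011
for p in((.5689,-.021),(.5324,-.0717),(.5340,.0815)):
    h=[hole(p[0]+s*.018*np.cos(yw),p[1]+s*.018*np.sin(yw),.070) for s in(-1,1)]
    m=(h[0]+h[1])/2;d=h[1]-h[0];print('offset mm',((m-p)*1000).round(2),'len',round(float(np.hypot(*d))*1000,1),'yaw deg',round(float(np.degrees(np.arctan2(d[1],d[0])-yw)),1))
for p in((.5693+.036,.0045+.0766-.0004),(.5693+.036+0.0,-.0725)): # bolted links as reference
    h=[hole(p[0]+s*.018,p[1]-s*.0002,.070) for s in(-1,1)];print('ref',(((h[0]+h[1])/2-p)*1000).round(2))
E
```

```text
offset mm [ 0.09 -0.92] len 35.5 yaw deg -0.8
offset mm [0.11 0.15] len 36.6 yaw deg 0.5
offset mm [ 0.45 -0.39] len 36.7 yaw deg 0.0
ref [1.12 0.74]
ref [-0.53 -0.68]
```

All three bars are within 1 mm and 1° of true, and the gripper is open and clear of everything. Handing in.

```bash
python3 - <<'E'
from h import *
print(ticket.hand_in())
E
```

```text
the job is handed in; nothing more can be done
None
```

The job is handed in: the lid is propped on the stay's pin, the cover lies flat in the middle of the grey mat, and all three link bars (only three were present) sit across green-marked pairs, within about 1 mm and 1° by the camera. The pin slipped out of the grip during the flip, but the stay had passed upright and fell back onto its stop.

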